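Turn the specimen plate over under its stage clip

TASK

Turn the specimen plate over on the microscope stage: swing the spring clip well clear, stand the plate on end in the slotted stand and let go, then take it again another way so that you can lay it flat back in its place on the stage, between the stops, with the label face down. Then swing the clip back across the plate as it was, so that its toe presses on it, and let go. Do not drop the plate at any time, and leave the other things on the bench alone.

Things in the scene. Friction and masses are not known exactly. Their poses are not given: they have to be found in the camera images.
- plate: Specimen plate, 120 (x) x 56 (y) x 8 (z) mm, about 0.14 kg: aluminium frame round a glass window, with a paper label near its +x end on its +z face. Origin at its centre. At the start it lies on the stage, label (+z) up, held by the clip.
- deck (a point): Centre of the top of the stage's narrow white pedestal, the plate's place; z up. The plate belongs centred here, its 120 mm along this frame's x, either end first. The top is 90 (x) x 38 (y) mm, 50 mm above the bench, 38 mm above the stage's base, so the plate overhangs it all round and fingers can pass below its edges. The +y side, where the clip is, has no stop.
- base (a point): Point on the bench under deck, same axes. The stage's grey base is 190 mm (x) by 180 mm (y from -65 to +115), 12 mm high, fixed.
- fence (a point): Middle of the fence, two lugs 10 mm wide at x +22 and -22 of deck on its -y side; their faces stand at y -29.5 mm and reach 4 mm above the deck (half the plate's thickness).
- end_stop (a point): Face of the end stop on deck's +x side: 16 mm wide, at x +64 mm, reaching 4 mm above the deck; another like it at x -64 mm. The plate lies between them with 4 mm to spare at each end.
- pivot (a point): Axis of the clip's pivot screw, at (-28, 80, 20) mm in the frame of deck, on a post of 18 mm diameter; at the underside of the clip's blade.
- knob (a point): Top centre of the clip's upright black knob: 14 mm diameter, 36 mm tall above the blade (3 mm thick), 42 mm from the pivot axis. The gripper can hold it from above, at any yaw since it is round, and carry it round the pivot, or push it.
- toe (a point): Lowest point of the clip's round toe (a ball of 10 mm radius at the end of the blade, 66 mm from the pivot axis). Unlifted it hangs 6 mm above the deck, so 2 mm below the upper face of a plate lying there; raising the knob a few mm lifts it clear (the blade is a stiff spring: about 3 N at the toe), or the round toe rides up on the plate's edge when pushed sideways.
- clip (a joint): Swing of the clip about its vertical pivot: 0 = blade points along -y of deck, across the plate with the toe over it; grows counter-clockwise seen from above; at 1.57 the blade points along +x of deck, well clear of the plate. Range -0.15 to 1.75; it stays where it is left (light friction).
- slot (a point): Stand: middle of the slot's floor, 15 mm above the bench; the slot runs along this frame's y, 68 mm long and 10.5 mm wide (x), straight for 20 mm above the floor, then flaring to about 33 mm wide at the top, 36 mm above the floor (end walls at y +-34 are 34 mm high). The plate stands in it on one 56 mm end, leaning a few degrees. The fixed block is 80 x 100 mm.
- wash_bottle: White wash bottle, 66 mm diameter, 160 mm tall; bystander. Origin under its base.
- vial: Small vial with a cap, 28 mm diameter, 75 mm tall; bystander. Origin under its base.
- phone: Black phone, 148 x 72 x 9 mm, flat on the bench; bystander. Origin under its centre.
- dish: White ceramic dish, 70 mm diameter, 15 mm high; bystander. Origin under its base.
Not all that is in view belongs to the job. What is meant by the plate is not red or turquoise, and is the larger of those in its own colour.

How it is judged:
By the outcome, as a careful person would: the job done as asked, in the order asked, and still so for the second after the job is handed in, with the robot touching nothing.
It also fails if it takes over 72 s, if anything falls off the work surface, if the arm or the gripper's body presses on something with over 40 N, if the wrist force passes 120 N, or if a joint passes its speed limit or range.

ROBOT

A 7-joint arm with a two-finger parallel gripper is mounted at the origin on the work surface. World frame = base frame: x ahead of the robot, y to its left, z up, the work surface at z = 0. Lengths are in m, angles in rad, forces in N, time in s.
With the tool pointing down it reaches from about 0.4 to 0.85 m from the base axis. Payload 4.5 kg.
Tool frame: the origin (TCP) lies at the very end of the fingers, on their centre line; the grasp point (between the pads) lies 19 mm behind it; z points along the fingers, x is the direction in which the jaws open and shut, and the axes are right-handed (so a half turn about z gives the same grasp; the last joint's range is limited). The gripper opens to 88 mm and grips with 3 to 60 N. Pads are 18 mm wide; open, the fingers measure 123 mm over their backs; the gripper's body (75 mm by 187 mm) begins 45 mm behind the grasp point.
Start: joints at [0.034, 0.689, -0.195, 1.565, 0.157, 0.902, -0.215], TCP at [0.625, 0, 0.239] pointing down, gripper open.
Joint ranges: [-3.01, 3.01], [-0.46, 2.08], [-1.47, 1.51], [0.13, 2.56], [-1, 4.14], [0.04, 2.09], [-2.66, 2.66]. Speed limits (rad/s): [2.57, 2.57, 3.14, 3.14, 3.14, 3.14, 3.14].

INTERFACE

Orientations are given as a unit quaternion [x, y, z, w].
In Python, from plant import * gives the robot as it stands.
- The arm moves only by the tool apply_moves, never from a script. Its argument "series" is a list of rows, each an object of numbers: "x", "y", "z": the shift along the tool's x, y, z in units of 80 cm (1.0 is 80 cm); "wx", "wy", "wz": the turn, a rotation vector about the tool's x, y, z in units of pi rad (1.0 is pi rad); "fingers": the opening, from -1 (shut) to 1 (fully open), so that 0 is half open. In form: [{"x": .., "y": .., "z": .., "wx": .., "wy": .., "wz": .., "fingers": ..}, ...]. A call has 1 to 8 rows; each row shifts and turns the pose as measured when the row begins, along the tool's axes as they then stand; what a row does not reach is not made up. A row lasts 1/8 s, in which the tool goes at most 62.5 mm and 10.7 degrees, less where a joint would pass 70% of its speed; a pose out of reach is approached as far as the arm can. A call with a number of a shift or a turn outside -1 to 1 is refused whole. A call with a gripper value outside its range is refused whole. The fingers move at their own pace and stop on an object; "force" is the grip in N (left out, the last holds). Time passes only in rows, so rows that do not move let the fingers close. It gives the time, the measured TCP pose, the force and the opening at its end, in the units of the state.
- get_state(): the state, without advancing time (a new reading comes with each control period).
- snapshot(name): name is "scene" or "side" or "wrist"; returns (picture, depth): 480x640x3 uint8, red, green, blue; 480x640 float32, m along the optical axis (not along the pixel's ray), 0 where there is no reading.
- camera_model(name): a dict with "camera_matrix" (3x3 intrinsics, pixels), "world_from_camera" (4x4, takes a point from camera to world coordinates). Camera axes: x right, y up, looking along -z (the intrinsics and any distortion apply to the point x, -y, -z); pixel columns grow to the right and rows downward; lengths in m; the calibration is good to about 2 mm. A picture is of the moment at which its call begins: read the wrist's pose just before it. camera_model takes no time and is no camera call; for the wrist camera it gives the pose at the moment of the call.
- finish_job(): hands the job in, once; it reports no verdict.
The state is a dict: "clock": time; "q": joint angles; "qd": joint speeds; "joint_torque": joint torques, N m; "tool_pos": TCP position; "eef_rot": TCP orientation; "contact_force": force on the tool from outside, world axes, zero at the start; "moment": the same for the moment, N m; "opening": opening from 0.0 (shut) to 1.0 (fully open).
Only numpy, scipy, OpenCV 4.12 (cv2) and the standard library are available. Lean on these libraries where they do the work, as an engineer would, in place of code of your own. Each camera call takes 0.05 s, during which the arm holds its last target. There are 200 camera calls.

## Working session

There is one attempt and no reset: what is moved stays moved. The work goes in short steps, Python scripts to look and compute and a tool call to move; the robot and the scene stay as the last step left them, time stands still between calls to the robot, and variables do not carry over. Pictures are saved under pics/ and viewed, about 8 in all and at most 12, crops included, and the job is handed in when it is done.

Besides the shell and the picture viewer there is one more tool, called after "Call:" as name(argument=value, ...), one argument or row to a line, values as JSON. apply_moves: Moves the arm, as the interface text tells. Its arguments: {"type":"object","properties":{"series":{"type":"array","items":{"type":"object","properties":{"x":{"type":"number"},"y":{"type":"number"},"z":{"type":"number"},"wx":{"type":"number"},"wy":{"type":"number"},"wz":{"type":"number"},"fingers":{"type":"number"}}}},"force":{"type":"number"}},"required":["series"]}

```bash
ls; mkdir -p pics; cat > h.py <<'E'
from plant import *
import numpy as np, cv2
from scipy.spatial.transform import Rotation as R
def world(name,u,v,z=None,d=None):
    m=camera_model(name);K=np.array(m["camera_matrix"]);T=np.array(m["world_from_camera"])
    x=(u-K[0,2])/K[0,0];y=(v-K[1,2])/K[1,1]
    r=T[:3,:3]@np.array([x,-y,-1.]);o=T[:3,3]
    t=d if d is not None else (z-o[2])/r[2]
    return o+t*r
def proj(name,p):
    m=camera_model(name);K=np.array(m["camera_matrix"]);T=np.array(m["world_from_camera"])
    c=T[:3,:3].T@(np.array(p)-T[:3,3]);return np.array([K[0,2]+K[0,0]*c[0]/-c[2],K[1,2]+K[1,1]*c[1]/c[2]])
E
python3 - <<'E'
from h import *
for n in("scene","side","wrist"):
    p,d=snapshot(n);cv2.imwrite(f"pics/{n}0.png",p[:,:,::-1]);np.save(f"pics/{n}0.npy",d)
    m=camera_model(n);print(n,{k:np.round(v,3).tolist() if k!="x" else 0 for k,v in m.items() if not isinstance(v,str)})
print(get_state())
E
```

```text
pics
scene {'camera_matrix': [[464.181, 0.0, 312.244], [0.0, 464.181, 239.714], [0.0, 0.0, 1.0]], 'world_from_camera': [[-0.829, -0.466, 0.308, 0.866], [0.558, -0.68, 0.475, 0.502], [-0.012, 0.566, 0.824, 0.984], [0.0, 0.0, 0.0, 1.0]]}
side {'camera_matrix': [[584.9, 0.0, 322.22], [0.0, 584.9, 239.795], [0.0, 0.0, 1.0]], 'world_from_camera': [[0.939, 0.179, -0.295, 0.164], [-0.345, 0.522, -0.78, -0.965], [0.015, 0.834, 0.552, 0.749], [0.0, 0.0, 0.0, 1.0]]}
wrist {'camera_matrix': [[400.076, 0.0, 318.441], [0.0, 400.076, 241.793], [0.0, 0.0, 1.0]], 'world_from_camera': [[1.0, -0.002, 0.002, 0.624], [0.001, 0.959, 0.284, 0.072], [-0.002, -0.284, 0.959, 0.383], [0.0, 0.0, 0.0, 1.0]]}
{'clock': 0.15, 'q': array([ 0.03374363,  0.6897753 , -0.19453095,  1.56610538,  0.1572932 ,
        0.9025321 , -0.21509001]), 'qd': array([-0.00023846, -0.00366695, -0.00020917, -0.00472847,  0.00029312,
       -0.00024589,  0.00064011]), 'joint_torque': array([-1.46674727e-03, -5.27863634e+01, -1.26819178e+00, -1.53587687e+01,
       -5.24473807e-02,  3.92338901e-03,  1.12435155e-04]), 'tool_pos': array([6.24505571e-01, 3.48075189e-07, 2.38104304e-01]), 'eef_rot': array([ 9.99999742e-01,  6.51413689e-05, -7.13524210e-04,  5.22584236e-05]), 'contact_force': array([ 0.24818418,  0.30033874, -0.08871171]), 'moment': array([-0.03357879,  0.0116373 ,  0.02429149]), 'opening': 0.9970323742197491}
```

View pics/scene0.png

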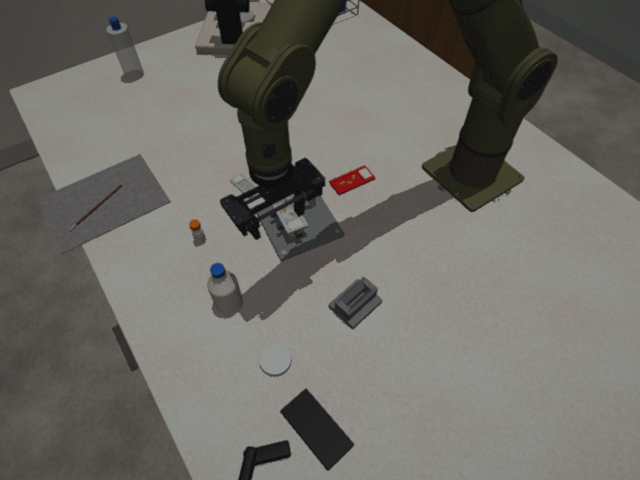

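View pics/wrist0.png

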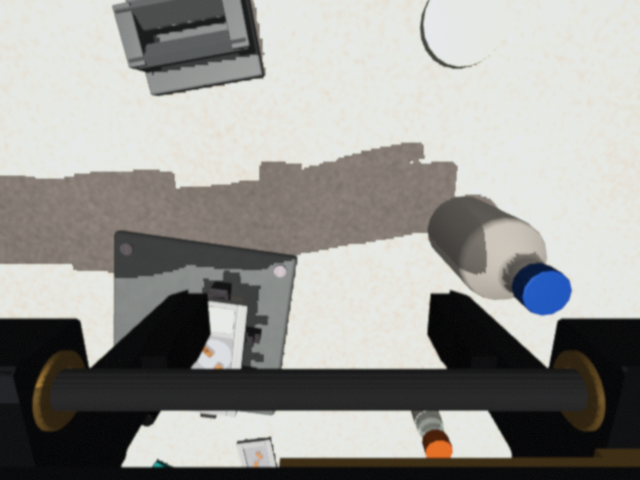

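```bash
python3 - <<'E'
import cv2
p=cv2.imread("pics/side0.png");cv2.imwrite("pics/side0b.png",cv2.resize(p[100:400,200:600],(800,600),interpolation=cv2.INTER_CUBIC))
E
```

```text
(no output)
```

View pics/side0b.png

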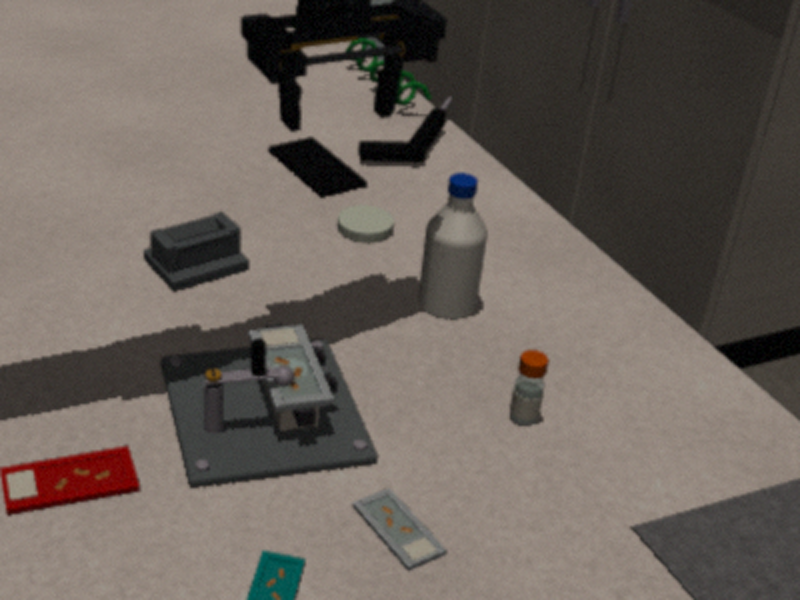

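```bash
python3 - <<'E'
from h import *
P=lambda u,v,z:world("side",200+u/2,100+v/2,z)
C=[P(162,357,.012),P(372,460,.012),P(190,480,.012)]
print("base corners",np.round(C,4), np.linalg.norm(C[1]-C[2]),np.linalg.norm(C[0]-C[2]))
for n,a in dict(pivot=(213,374,.073),toe=(285,375,.066),knobtop=(258,341,.109),pl_fl=(250,329,.058),pl_fr=(302,325,.058),pl_nr=(332,400,.058),pl_nl=(276,408,.058)).items(): print(n,np.round(P(*a),4))
for n,a in dict(st_bl=(147,255,.0),st_front=(178,286,.0),st_r=(247,267,.0), t1=(152,236,.051),t2=(174,258,.051),t3=(240,238,.051),t4=(222,216,.051)).items(): print(n,np.round(P(*a),4))
d=np.load("pics/side0.npy")
for u,v in((303,370),(170,360)):
  x,y=200+u//2,100+v//2;print(np.round(world("side",x,y,d=d[y,x]),4))
E
```

```text
base corners [[ 0.427  -0.0325  0.012 ]
 [ 0.5653 -0.2468  0.012 ]
 [ 0.3978 -0.2165  0.012 ]] 0.17019359646015703 0.18631366108548159
pivot [ 0.4425 -0.1502  0.073 ]
toe [ 0.509  -0.1654  0.066 ]
knobtop [ 0.4825 -0.1609  0.109 ]
pl_fl [ 0.5075 -0.0752  0.058 ]
pl_fr [ 0.5597 -0.0859  0.058 ]
pl_nr [ 0.5403 -0.2051  0.058 ]
pl_nl [ 0.487  -0.1988  0.058 ]
st_bl [0.4725 0.1809 0.    ]
st_front [0.4875 0.1054 0.    ]
st_r [0.5764 0.1174 0.    ]
t1 [0.4682 0.14   0.051 ]
t2 [0.478  0.0872 0.051 ]
t3 [0.5619 0.1035 0.051 ]
t4 [0.5588 0.1569 0.051 ]
[ 0.532  -0.1526  0.0567]
[ 0.4321 -0.0442  0.0153]
```

Call:
apply_moves(
  series=[
    {"x": -0.039,"y": 0.053,"fingers": 1},
    {"x": -0.039,"y": 0.053},
    {"x": -0.039,"y": 0.053},
    {"x": -0.039,"y": 0.053,"wz": 0.053},
  ],
)

```text
schema error: expected keys x, y, z, wx, wy, wz, fingers
```

```bash
python3 - <<'E'
from h import *
s=get_state()
p,d=snapshot("wrist");cv2.imwrite("pics/wrist1.png",p[:,:,::-1]);np.save("pics/wrist1.npy",d)
np.save("pics/wrist1_T.npy",camera_model("wrist")["world_from_camera"])
print(s["clock"],s["q"].round(5).tolist(),s["tool_pos"].round(5).tolist(),s["eef_rot"].round(5).tolist())
# FK structure guess
import itertools
q0=[0.03374363,0.6897753,-0.19453095,1.56610538,0.1572932,0.9025321,-0.21509001]
for q,e in((q0,[1,0,-.0007,0]),(s["q"],s["eef_rot"])):
  for sg in itertools.product([1,-1],repeat=4):
    a=[q[0],q[1],sg[0]*q[2],q[3],sg[1]*q[4],q[5],sg[2]*q[6]]
    r=R.from_euler("ZYZYZYZ",a)
    w=(r.inv()*R.from_quat(e))
    print(sg[:3],np.round(w.as_rotvec(),3)) if sg[3]==1 else 0
E
```

```text
0.15 [0.03374, 0.68978, -0.19453, 1.56611, 0.15729, 0.90253, -0.21509] [0.62451, 0.0, 0.2381] [1.0, 7e-05, -0.00071, 5e-05]Traceback (most recent call last):
  File "<stdin>", line 12, in <module>
  File "scipy/spatial/transform/_rotation.pyx", line 1413, in scipy.spatial.transform._rotation.Rotation.from_euler
ValueError: Expected axis specification to be a non-empty string of upto 3 characters, got ZYZYZYZ
```

View pics/wrist1.png

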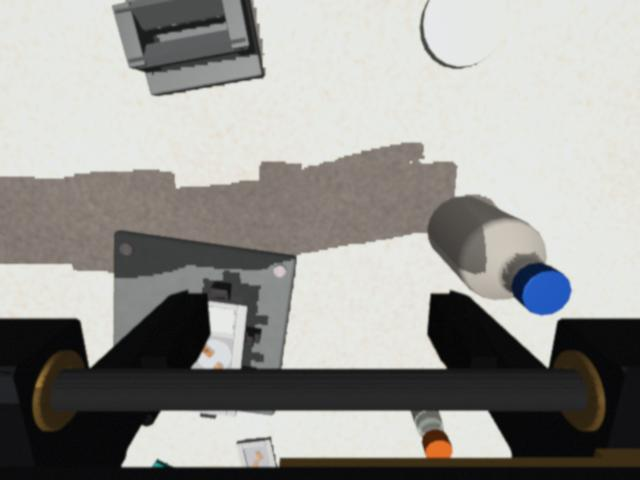

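Call:
apply_moves(
  series=[
    {"x": -0.039,"y": 0.053,"z": 0,"wx": 0,"wy": 0,"wz": 0,"fingers": 1},
    {"x": -0.039,"y": 0.053,"z": 0,"wx": 0,"wy": 0,"wz": 0,"fingers": 1},
    {"x": -0.039,"y": 0.053,"z": 0,"wx": 0,"wy": 0,"wz": 0,"fingers": 1},
    {"x": -0.039,"y": 0.053,"z": 0,"wx": 0,"wy": 0,"wz": 0.053,"fingers": 1},
  ],
)

```text
clock: 0.7
tool_pos: [0.4995, -0.1692, 0.2368]
eef_rot: [0.997, -0.081, 0.0, -0.002]
contact_force: [-0.7, -0.4, 0.1]
opening: 0.999
```

```bash
cat > look.py <<'E'
import sys
from h import *
n,name=sys.argv[1:3]
s=get_state();np.save(f"pics/{name}_T.npy",camera_model(n)["world_from_camera"])
p,d=snapshot(n);cv2.imwrite(f"pics/{name}.png",p[:,:,::-1]);np.save(f"pics/{name}.npy",d)
print(round(s["clock"],2),s["q"].round(4).tolist(),s["tool_pos"].round(4).tolist(),s["eef_rot"].round(4).tolist(),s["contact_force"].round(1),round(s["opening"],3))
E
python3 look.py wrist wrist1; python3 - <<'E'
from h import *
import itertools
s=get_state()
q0=[0.03374363,0.6897753,-0.19453095,1.56610538,0.1572932,0.9025321,-0.21509001]
for q,e in((q0,[1,0,-.0007,0]),(s["q"],s["eef_rot"])):
  for sg in itertools.product([1,-1],repeat=4):
    a=[q[0],q[1],sg[0]*q[2],q[3],sg[1]*q[4],q[5],sg[2]*q[6]]
    r=R.identity()
    for ax,t in zip("ZYZYZYZ",a): r=r*R.from_euler(ax,t)
    w=(r.inv()*R.from_quat(e))
    print(sg[:3],np.round(w.as_rotvec(),3)) if sg[3]==1 else 0
E
```

```text
0.7 [0.3533, 0.5644, -0.178, 1.8618, 0.1375, 0.7268, -0.062] [0.4995, -0.1692, 0.2368] [0.9967, -0.0806, 0.0005, -0.0018] [-0.7 -0.4  0.1] 0.999
(1, 1, 1) [-0.    -0.     3.141]
(1, 1, -1) [-0.    -0.     2.711]
(1, -1, 1) [ 0.078 -0.356 -2.925]
(1, -1, -1) [-0.     0.36   2.887]
(-1, 1, 1) [ 0.012  0.353 -2.82 ]
(-1, 1, -1) [-0.091 -0.36   2.991]
(-1, -1, 1) [ 0.    -0.    -2.644]
(-1, -1, -1) [ 0.    -0.    -3.074]
(1, 1, 1) [ 0.     0.007 -2.785]
(1, 1, -1) [ 0.     0.007 -2.914]
(1, -1, 1) [-0.029 -0.239 -2.569]
(1, -1, -1) [-0.045 -0.244 -2.697]
(-1, 1, 1) [ 0.082  0.222 -2.493]
(-1, 1, -1) [ 0.099  0.224 -2.621]
(-1, -1, 1) [-0.003 -0.005 -2.294]
(-1, -1, -1) [-0.003 -0.005 -2.423]
```

View pics/wrist1.png

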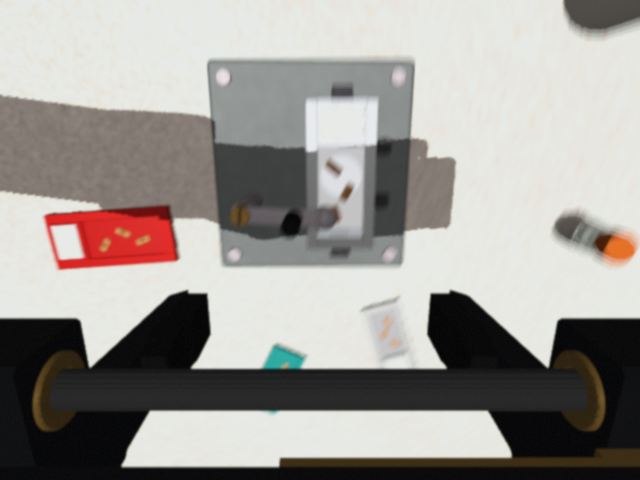

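```bash
python3 - <<'E'
from h import *
import h
T=np.load("pics/wrist1_T.npy");K=np.array(camera_model("wrist")["camera_matrix"])
def W(u,v,z):
    r=T[:3,:3]@np.array([(u-K[0,2])/K[0,0],-(v-K[1,2])/K[1,1],-1]);return T[:3,3]+r*(z-T[2,3])/r[2]
pts=dict(c1=(208,60,.012),c2=(413,60,.012),c3=(403,266,.012),c4=(222,266,.012),p1=(305,97,.058),p2=(378,97,.058),p3=(373,240,.058),p4=(306,239,.058),es1=(341,94,.054),es2=(340,247,.054),lug1=(378,147,.054),lug2=(376,200,.054),piv=(240,214,.075),knob=(291,222,.109),toe=(325,216,.08))
w={k:W(*v) for k,v in pts.items()}
for k,v in w.items():print(k,v.round(4))
n=lambda a,b:np.degrees(np.arctan2(*(w[b]-w[a])[[1,0]])).round(2)
print(n("c4","c1"),n("c3","c2"),n("c4","c3"),n("c1","c2"),n("p4","p1"),n("p3","p2"),n("es2","es1"),n("lug2","lug1"))
base=np.array([(95,-65),(95,115),(-95,115),(-95,-65)])/1000
model=dict(c1=(.095,.115),c2=(.095,-.065),c3=(-.095,-.065),c4=(-.095,.115),es1=(.064,0),es2=(-.064,0),lug1=(.022,-.0295),lug2=(-.022,-.0295),piv=(-.028,.08))
from scipy.optimize import least_squares
def f(x,full=0):
    a=x[2];M=np.array([[np.cos(a),-np.sin(a)],[np.sin(a),np.cos(a)]])
    return np.array([M@np.array(m)+x[:2]-w[k][:2] for k,m in model.items()])
s=least_squares(lambda x:f(x).ravel(),[.523,-.142,1.4],loss="soft_l1",f_scale=.002).x
print("deck",s[:2].round(4),np.degrees(s[2]));print((f(s)*1000).round(1).tolist())
c=np.mean([w[k] for k in("p1","p2","p3","p4")],axis=0);print("plate",c.round(4))
a=s[2];M=np.array([[np.cos(a),-np.sin(a)],[np.sin(a),np.cos(a)]])
for k in("piv","knob","toe"):print(k,"deck",(M.T@(w[k][:2]-s[:2])*1000).round(1))
print("plate deck",(M.T@(c[:2]-s[:2])*1000).round(1))
# FK
D=[([0.03374363,0.6897753,-0.19453095,1.56610538,0.1572932,0.9025321,-0.21509001],[.624505,0,.238104],[1,0,-.0007,0]),(get_state()["q"],get_state()["tool_pos"],get_state()["eef_rot"])]
def fk(q,L):
    r=R.identity();p=np.array([0,0,L[0]])
    ds=[0,0,L[1],0,L[2],0,L[3]]
    for ax,t,i in zip("ZYZYZYZ",np.array(q)*[-1,1,-1,1,-1,1,-1],range(7)):
        r=r*R.from_euler(ax,t)
        p=p+r.apply([0,0,ds[i]])
    return p,r*R.from_euler("Z",np.pi)
o=least_squares(lambda L:np.concatenate([fk(q,L)[0]-p for q,p,e in D]),[.3,.35,.35,.2])
print(o.x.round(4),o.fun.round(4))
for q,p,e in D:print((fk(q,o.x)[1].inv()*R.from_quat(e)).as_rotvec().round(4))
E
```

```text
c1 [ 0.4261 -0.0316  0.012 ]
c2 [ 0.5983 -0.0594  0.012 ]
c3 [ 0.5711 -0.2433  0.012 ]
c4 [ 0.3958 -0.215   0.012 ]
p1 [ 0.5036 -0.0771  0.058 ]
p2 [ 0.5586 -0.086   0.058 ]
p3 [ 0.541  -0.1982  0.058 ]
p4 [ 0.4854 -0.1883  0.058 ]
es1 [ 0.5313 -0.0791  0.054 ]
es2 [ 0.5127 -0.2011  0.054 ]
lug1 [ 0.5547 -0.1232  0.054 ]
lug2 [ 0.548  -0.1655  0.054 ]
piv [ 0.439  -0.1553  0.075 ]
knob [ 0.4811 -0.1603  0.109 ]
toe [ 0.5047 -0.1663  0.08  ]
80.61 81.6 -9.16 -9.18 80.71 81.09 81.33 81.0
deck [ 0.5223 -0.1403] 81.04870739938181
[[-2.6, 3.0], [3.0, 2.8], [0.6, -0.9], [-1.8, -1.2], [1.0, 2.0], [-0.3, -2.5], [0.2, 0.0], [0.0, -1.1], [-0.1, -0.3]]
plate [ 0.5221 -0.1374  0.058 ]
piv deck [-27.7  79.9]
knob deck [-26.2  37.7]
toe deck [-28.4  13.4]
plate deck [2.9 0.6]
[3.5885 0.7721 0.1883 3.8466] [ 0.0053  0.0146 -0.0175 -0.0054  0.0088  0.0175]
[0.0001 0.     0.0001]
[-0.  0. -0.]
```

Call:
apply_moves(
  series=[
    {"x": -0.025,"y": -0.005,"z": 0.0625,"wx": 0,"wy": 0,"wz": 0,"fingers": -0.2},
    {"x": 0,"y": 0,"z": 0.07,"wx": 0,"wy": 0,"wz": 0,"fingers": -0.2},
    {"x": 0,"y": 0,"z": 0.054,"wx": 0,"wy": 0,"wz": 0,"fingers": -0.2},
    {"x": 0,"y": 0,"z": 0,"wx": 0,"wy": 0,"wz": 0,"fingers": -0.3},
  ],
  force=12,
)

```text
clock: 1.25
tool_pos: [0.4747, -0.1734, 0.0854]
eef_rot: [0.996, -0.091, 0.0, 0.002]
contact_force: [0.1, 0.8, -0.2]
opening: 0.57
```

```bash
python3 look.py wrist wrist2; python3 - <<'E'
from h import *
s=get_state();a=np.radians(81.05);M=np.array([[np.cos(a),-np.sin(a)],[np.sin(a),np.cos(a)]])
print("tcp in deck",M.T@(s["tool_pos"][:2]-[.5223,-.1403])*1000)
E
```

```text
1.25 [0.308, 0.7943, -0.0856, 2.0478, 0.2195, 0.3074, -0.1448] [0.4747, -0.1734, 0.0854] [0.9958, -0.0915, 0.0001, 0.0025] [ 0.1  0.8 -0.2] 0.57
tcp in deck [-40.19450044  40.49234707]
```

Call:
apply_moves(
  series=[
    {"x": 0.003,"y": -0.015,"z": 0,"wx": 0,"wy": 0,"wz": -0.0085,"fingers": -0.3},
    {"x": 0,"y": 0,"z": 0,"wx": 0,"wy": 0,"wz": 0,"fingers": -0.3},
  ],
  force=12,
)

```text
clock: 1.55
tool_pos: [0.4835, -0.1615, 0.0901]
eef_rot: [0.997, -0.077, 0.005, 0.003]
contact_force: [-0.2, 0.2, -0.6]
opening: 0.352
```

```bash
cat > st.py <<'E'
from h import *
D0=np.array([.5223,-.1403,.050]);YAW=np.radians(81.05);MD=R.from_euler("z",YAW)
if __name__=="__main__":
    s=get_state();r=R.from_quat(s["eef_rot"])
    print("clk",round(s["clock"],2),"pos",s["tool_pos"].round(4),"deck",(MD.inv().apply(s["tool_pos"]-D0)*1000).round(1),"F",s["contact_force"].round(1),"mm",round(s["opening"]*88,1))
    print("tool axes in deck x,y,z:",(MD.inv()*r).as_matrix().T.round(3).tolist())
    open("fkdata.txt","a").write(repr([s["q"].tolist(),s["tool_pos"].tolist()])+"\n")
E
python3 st.py
```

```text
clk 1.55 pos [ 0.4835 -0.1615  0.0901] deck [-27.   35.   40.1] F [-0.2  0.2 -0.6] mm 31.0
tool axes in deck x,y,z: [[0.002, -1.0, 0.01], [-1.0, -0.002, 0.005], [-0.005, -0.01, -1.0]]
```

Call:
apply_moves(
  series=[
    {"x": -0.003,"y": 0.001,"z": 0.005,"wx": 0,"wy": 0,"wz": 0,"fingers": -1},
    {"x": 0,"y": 0,"z": 0,"wx": 0,"wy": 0,"wz": 0,"fingers": -1},
    {"x": 0,"y": 0,"z": 0,"wx": 0,"wy": 0,"wz": 0,"fingers": -1},
  ],
  force=12,
)

```text
clock: 1.92
tool_pos: [0.4817, -0.1622, 0.0876]
eef_rot: [0.997, -0.077, 0.006, 0.003]
contact_force: [0.7, -0.4, -4.7]
opening: 0.155
```

```bash
python3 st.py
```

```text
clk 1.93 pos [ 0.4817 -0.1622  0.0876] deck [-28.   36.7  37.6] F [ 0.7 -0.4 -4.7] mm 13.6
tool axes in deck x,y,z: [[0.002, -1.0, 0.013], [-1.0, -0.002, 0.005], [-0.005, -0.013, -1.0]]
```

Call:
apply_moves(
  series=[
    {"x": 0,"y": 0,"z": -0.0065,"wx": 0,"wy": 0,"wz": 0,"fingers": -1},
    {"x": -0.002,"y": -0.0139,"z": 0,"wx": 0,"wy": 0,"wz": 0,"fingers": -1},
    {"x": -0.0054,"y": -0.0128,"z": 0,"wx": 0,"wy": 0,"wz": 0,"fingers": -1},
    {"x": -0.0086,"y": -0.011,"z": 0,"wx": 0,"wy": 0,"wz": 0,"fingers": -1},
  ],
)

```text
clock: 2.42
tool_pos: [0.4761, -0.1308, 0.0918]
eef_rot: [0.997, -0.078, 0.009, 0.004]
contact_force: [4.2, -1.9, -8.4]
opening: 0.158
```

```bash
python3 st.py
```

```text
clk 2.42 pos [ 0.4761 -0.1308  0.0918] deck [ 2.2 47.1 41.8] F [ 4.2 -1.9 -8.4] mm 13.9
tool axes in deck x,y,z: [[0.0, -1.0, 0.018], [-1.0, 0.0, 0.006], [-0.006, -0.018, -1.0]]
```

Call:
apply_moves(
  series=[
    {"x": -0.0145,"y": -0.0075,"z": 0,"wx": 0,"wy": 0,"wz": 0,"fingers": -1},
    {"x": -0.0135,"y": -0.005,"z": 0,"wx": 0,"wy": 0,"wz": 0,"fingers": -1},
    {"x": -0.0145,"y": -0.0015,"z": 0,"wx": 0,"wy": 0,"wz": 0,"fingers": -1},
    {"x": 0,"y": 0,"z": 0,"wx": 0,"wy": 0,"wz": 0,"fingers": -1},
  ],
)

```text
clock: 2.92
tool_pos: [0.4494, -0.1069, 0.0926]
eef_rot: [0.997, -0.073, 0.015, 0.001]
contact_force: [1.2, -1.8, -9.7]
opening: 0.153
```

```bash
python3 st.py
```

```text
clk 2.92 pos [ 0.4494 -0.1069  0.0926] deck [21.7 77.2 42.6] F [ 1.2 -1.8 -9.7] mm 13.4
tool axes in deck x,y,z: [[0.01, -0.999, 0.031], [-1.0, -0.01, -0.0], [0.0, -0.031, -1.0]]
```

Call:
apply_moves(
  series=[
    {"x": -0.006,"y": 0.007,"z": 0,"wx": 0,"wy": 0,"wz": 0,"fingers": -1},
    {"x": 0,"y": 0,"z": 0.006,"wx": 0,"wy": 0,"wz": 0,"fingers": -1},
    {"x": 0,"y": 0,"z": 0,"wx": 0,"wy": 0,"wz": 0,"fingers": -0.3},
    {"x": 0,"y": 0,"z": 0,"wx": 0,"wy": 0,"wz": 0,"fingers": 0},
    {"x": 0,"y": 0,"z": -0.06,"wx": 0,"wy": 0,"wz": 0,"fingers": 1},
    {"x": 0,"y": 0,"z": -0.07,"wx": 0,"wy": 0,"wz": 0,"fingers": 1},
    {"x": 0.06,"y": 0.06,"z": -0.03,"wx": 0,"wy": 0,"wz": 0,"fingers": 1},
  ],
)

```text
clock: 3.8
tool_pos: [0.4707, -0.1516, 0.2164]
eef_rot: [0.998, -0.068, 0.009, -0.002]
contact_force: [1.5, 0.7, -1.0]
opening: 0.695
```

```bash
python3 st.py; python3 look.py wrist wrist3; python3 - <<'E'
# FK fit with elbow/wrist offsets
from h import *
from scipy.optimize import least_squares
D=[([0.03374363,0.6897753,-0.19453095,1.56610538,0.1572932,0.9025321,-0.21509001],[.624505,0,.238104]),([0.3533,0.5644,-0.178,1.8618,0.1375,0.7268,-0.062],[0.4995,-0.1692,0.2368]),([0.308,0.7943,-0.0856,2.0478,0.2195,0.3074,-0.1448],[0.4747,-0.1734,0.0854])]+[eval(l) for l in open("fkdata.txt")]
S=np.array([-1,1,-1,1,-1,1,-1])
def fk(q,L):
    r=R.identity();p=np.zeros(3)
    off=[[0,0,L[0]],[L[4],0,0],[0,0,L[1]],[L[5],0,0],[L[6],0,L[2]],[L[7],0,0],[0,0,L[3]]]
    for ax,t,o in zip("ZYZYZYZ",np.array(q)*S,off):
        r=r*R.from_euler(ax,t);p=p+r.apply(o)
    return p
for n in(4,8):
  f=lambda L:np.concatenate([fk(q,np.r_[L,np.zeros(8-n)])-p for q,p in D]+[1e-3*L])
  o=least_squares(f,np.r_[.3,.35,.35,.2,np.zeros(n-4)]);print(n,o.x.round(4),np.abs(o.fun[:-n]).max())
E
```

```text
clk 3.8 pos [ 0.4707 -0.1516  0.2164] deck [-19.2  49.2 166.4] F [ 1.5  0.7 -1. ] mm 61.2
tool axes in deck x,y,z: [[0.02, -1.0, 0.018], [-1.0, -0.021, -0.006], [0.006, -0.018, -1.0]]
3.8 [0.3461, 0.5509, -0.1901, 1.9919, 0.1648, 0.5955, -0.0873] [0.4707, -0.1516, 0.2164] [0.9977, -0.0678, 0.0092, -0.0024] [ 1.5  0.7 -1. ] 0.695
4 [-0.2184  0.6154  0.2783 -0.1402] 0.04173024447293304
8 [ 0.0348  0.5543  0.322  -0.0062  0.0511 -0.1925  0.1935  0.0235] 0.007534975191476251
```

View pics/wrist3.png

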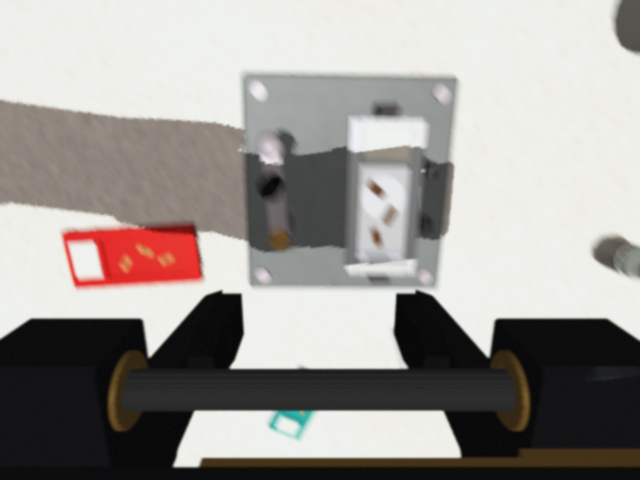

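```bash
cat > fkm.py <<'E'
from h import *
from scipy.optimize import least_squares
S=np.array([-1,1,-1,1,-1,1,-1])
def data():
    return [([0.03374363,0.6897753,-0.19453095,1.56610538,0.1572932,0.9025321,-0.21509001],[.624505,0,.238104]),([0.3533,0.5644,-0.178,1.8618,0.1375,0.7268,-0.062],[0.4995,-0.1692,0.2368]),([0.308,0.7943,-0.0856,2.0478,0.2195,0.3074,-0.1448],[0.4747,-0.1734,0.0854])]+[eval(l) for l in open("fkdata.txt")]
def fk(q,L):
    r=R.identity();p=np.zeros(3)
    off=[[0,0,L[0]],[0,0,0],[L[4],0,L[1]],[L[5],0,0],[0,0,L[2]],[L[6],0,0],[0,0,L[3]]]
    for ax,t,o in zip("ZYZYZYZ",np.array(q)*S,off):
        r=r*R.from_euler(ax,t);p=p+r.apply(o)
    return p,r*R.from_euler("Z",np.pi)
def fit():
    D=data();f=lambda L:np.concatenate([fk(q,L)[0]-p for q,p in D]+[1e-4*(L-[.27,.29,.34,.3,.05,.08,.08])])
    o=least_squares(f,[.27,.29,.34,.3,.05,.08,.08]);return o.x,np.abs(o.fun[:-7]).max()
if __name__=="__main__":
    L,e=fit();print(L.round(4),e)
    for q,p in data():print((fk(q,L)[0]-p).round(4))
E
python3 fkm.py;python3 st.py
```

```text
[0.6318 0.8079 0.3622 0.7154 0.0615 0.0596 0.17  ] 0.023873667163062245
[ 0.0088  0.0186 -0.0076]
[-0.0138  0.0213  0.02  ]
[ 0.0014  0.0027 -0.0094]
[ 0.0044  0.0015 -0.0098]
[ 0.0055  0.0009 -0.0104]
[ 0.0041  0.0042 -0.0064]
[ 0.004   0.0075 -0.0004]
[-0.016   0.0159  0.0239]
clk 3.85 pos [ 0.4786 -0.1629  0.219 ] deck [-29.2  39.6 169. ] F [ 6.4 -7.1  1.8] mm 65.5
tool axes in deck x,y,z: [[0.008, -0.999, 0.033], [-1.0, -0.008, 0.0], [-0.0, -0.033, -0.999]]
```

```bash
python3 - <<'E'
s=open("fkm.py").read()
a=s.index("    off=[[");b=s.index("    for ax,t")
s=s[:a]+"    off=[[L[4],0,L[0]],[0,L[5],0],[0,0,L[1]],[0,L[6],0],[0,0,L[2]],[0,L[7],0],[0,0,L[3]]]\n"+s[b:]
s=s.replace("[.27,.29,.34,.3,.05,.08,.08]","P0").replace("[:-7]","[:-8]").replace("S=np","P0=np.array([.317,.4,.4,.3,.081,-.19,.17,-.136])\nS=np")
open("fkm.py","w").write(s)
E
python3 fkm.py
```

```text
[ 3.471e-01  5.633e-01  3.448e-01  3.262e-01  1.000e-04 -1.880e-02
 -2.690e-02 -4.000e-04] 3.253504543698771e-05
[-0. -0. -0.]
[ 0. -0.  0.]
[ 0.  0. -0.]
[-0.  0.  0.]
[-0.  0.  0.]
[-0.  0.  0.]
[0. 0. 0.]
[ 0. -0. -0.]
[ 0. -0. -0.]
```

```bash
cat >> fkm.py <<'E'
LO=np.array([-3.01,-.46,-1.47,.13,-1,.04,-2.66]);HI=np.array([3.01,2.08,1.51,2.56,4.14,2.09,2.66])
def ik(p,Rm,L,seeds,m=.04):
    """all solutions [(q)] for TCP p, rotation Rm"""
    out=[]
    for q0 in seeds:
        def f(q):
            a,b=fk(q,L);return np.r_[(a-p)*3,(b.inv()*Rm).as_rotvec()]
        o=least_squares(f,np.clip(q0,LO+m+.01,HI-m-.01),bounds=(LO+m,HI-m),max_nfev=60)
        if np.abs(o.fun).max()<3e-3: out.append(o.x)
    return out
def toolrot(z,x):
    z=z/np.linalg.norm(z);x=x-z*(x@z);x/=np.linalg.norm(x);return R.from_matrix(np.c_[x,np.cross(z,x),z])
E
cat > t.py <<'E'
from fkm import *
L,_=fit();print(L.round(4));rng=np.random.default_rng(0);qn=get_state()["q"]
C=np.array([.517,.122,0]);yn=np.radians(101);n=np.array([np.cos(yn),np.sin(yn),0]);sl=np.array([n[1],-n[0],0])
for side in(1,-1):
  for e in(10,25,40,55):
    for fl in(1,-1):
      z=np.array([0,0,-1])*np.sin(np.radians(e))-side*n*np.cos(np.radians(e))
      p=C+[0,0,.118]+z*.015
      best=[]
      seeds=[qn]+[rng.uniform(LO,HI) for _ in range(14)]
      s=ik(p,toolrot(z,fl*sl),L,seeds)
      s.sort(key=lambda q:np.abs(q-qn).max())
      print("side",side,"elev",e,"flip",fl,len(s),s[0].round(2).tolist() if s else None)
E
time python3 t.py
```

```text
[ 3.471e-01  5.633e-01  3.448e-01  3.262e-01  1.000e-04 -1.880e-02
 -2.690e-02 -4.000e-04]
side 1 elev 10 flip 1 6 [-0.85, 1.29, 0.06, 1.62, 0.89, 1.49, -1.35]
side 1 elev 10 flip -1 5 [-0.52, 1.34, -0.55, 1.61, 1.17, 1.97, 1.55]
side 1 elev 25 flip 1 7 [-0.95, 1.18, 0.29, 1.72, 0.72, 1.11, -1.16]
side 1 elev 25 flip -1 5 [-0.46, 1.21, -0.59, 1.7, 1.15, 1.75, 1.59]
side 1 elev 40 flip 1 9 [-0.83, 1.03, 0.18, 1.81, 0.74, 0.95, -1.14]
side 1 elev 40 flip -1 4 [-0.27, 1.16, -0.84, 1.78, 1.22, 1.7, 1.58]
side 1 elev 55 flip 1 10 [-0.59, 0.9, -0.08, 1.87, 0.84, 0.87, -1.17]
side 1 elev 55 flip -1 7 [-0.28, 0.98, -0.62, 1.86, 1.1, 1.24, 1.73]
side -1 elev 10 flip 1 3 [0.68, 1.44, -0.86, 1.66, -0.46, 0.93, 0.77]
side -1 elev 10 flip -1 5 [0.41, 1.29, -0.33, 1.67, -0.94, 1.23, -1.92]
side -1 elev 25 flip 1 13 [0.67, 1.33, -0.92, 1.75, -0.24, 0.74, 0.52]
side -1 elev 25 flip -1 2 [0.33, 1.14, -0.26, 1.77, -0.95, 1.05, -1.94]
side -1 elev 40 flip 1 4 [0.74, 1.4, -1.31, 1.82, 0.62, 0.74, -0.36]
side -1 elev 40 flip -1 1 [0.23, 1.01, -0.2, 1.85, -0.94, 0.86, -2.02]
side -1 elev 55 flip 1 4 [0.31, 0.94, -0.52, 1.9, -0.4, 0.51, 0.52]
side -1 elev 55 flip -1 3 [0.25, 0.92, -0.41, 1.9, -0.56, 0.54, -2.46]
real	1m14.124s
user	1m12.068s
sys	0m0.166s
```

```bash
cat > plan.py <<'E'
from st import *
from scipy.spatial.transform import Slerp
def rot(z,x):
    z=np.array(z,float);z/=np.linalg.norm(z);x=np.array(x,float);x=x-z*(x@z);x/=np.linalg.norm(x);return R.from_matrix(np.c_[x,np.cross(z,x),z])
def rows(p1,r1,n,p0=None,r0=None):
    s=get_state()
    if p0 is None:p0=s["tool_pos"];r0=R.from_quat(s["eef_rot"])
    dr=r0.inv()*r1;step=R.from_rotvec(dr.as_rotvec()/n)
    P=[p0+(p1-p0)*i/n for i in range(n+1)];r=r0
    print("total mm",(np.linalg.norm(p1-p0)*1000).round(1),"deg",np.degrees(dr.magnitude()).round(1))
    for i in range(n):
        d=r.inv().apply(P[i+1]-P[i])/.8;w=step.as_rotvec()/np.pi
        print("  ".join(f"{k}:{v:.4f}" for k,v in zip(["x","y","z","wx","wy","wz"],[*d,*w])));r=r*step
def deckpose(G,alpha,d=.012,lean=-1,up=0):
    """G (m, deck frame, z from deck top), tool leaning toward lean*x by alpha deg; jaw x=-deck y"""
    a=np.radians(alpha);z=np.array([-lean*np.sin(a),0,-np.cos(a)]);r=MD*rot(z,[0,-1,0])
    return D0+MD.apply(np.array(G)+z*(d-up)),r
E
python3 - <<'E'
from plan import *
p,r=deckpose([-.044,0.0006,.004],18,up=.06);rows(p,r,3);print("then");p2,r2=deckpose([-.044,0.0006,.004],18);rows(p2,r2,2,p,r)
for n,u,v,z in(("bottle",452,305,0),("vial",527,415,0)):print(n,world("side",200+u/2,100+v/2,0).round(3))
print("dish",world("scene",275,362,0).round(3))
E
```

```text
total mm 129.0 deg 18.1
x:0.0145  y:0.0125  z:0.0502  wx:0.0334  wy:-0.0033  wz:0.0014
x:0.0151  y:0.0176  z:0.0485  wx:0.0334  wy:-0.0033  wz:0.0014
x:0.0157  y:0.0225  z:0.0462  wx:0.0334  wy:-0.0033  wz:0.0014
then
total mm 60.0 deg 0.0
x:-0.0000  y:0.0000  z:0.0375  wx:0.0000  wy:0.0000  wz:0.0000
x:-0.0000  y:-0.0000  z:0.0375  wx:0.0000  wy:0.0000  wz:0.0000
bottle [ 0.768 -0.032  0.   ]
vial [ 0.746 -0.226  0.   ]
dish [0.747 0.157 0.   ]
```

Call:
apply_moves(
  series=[
    {"x": 0.0145,"y": 0.0125,"z": 0.05,"wx": 0.0334,"wy": -0.0033,"wz": 0.0014,"fingers": 1},
    {"x": 0.015,"y": 0.0176,"z": 0.0485,"wx": 0.0334,"wy": -0.0033,"wz": 0.0014,"fingers": 1},
    {"x": 0.0157,"y": 0.0225,"z": 0.0462,"wx": 0.0334,"wy": -0.0033,"wz": 0.0014,"fingers": 1},
    {"x": 0,"y": 0,"z": 0,"wx": 0,"wy": 0,"wz": 0,"fingers": 1},
  ],
)

```text
clock: 4.35
tool_pos: [0.5141, -0.2045, 0.0973]
eef_rot: [0.984, -0.081, 0.014, -0.158]
contact_force: [-0.6, 0.6, 0.5]
opening: 1.0
```

```bash
python3 st.py; python3 - <<'E'
from plan import *
p2,r2=deckpose([-.044,0.0006,.004],18);rows(p2,r2,2)
E
```

```text
clk 4.35 pos [ 0.5141 -0.2045  0.0973] deck [-64.7  -1.8  47.3] F [-0.6  0.6  0.5] mm 88.0
tool axes in deck x,y,z: [[-0.009, -1.0, 0.003], [-0.949, 0.008, -0.314], [0.314, -0.005, -0.949]]
total mm 59.9 deg 0.6
x:-0.0018  y:-0.0037  z:0.0372  wx:-0.0008  wy:-0.0009  wz:-0.0012
x:-0.0016  y:-0.0038  z:0.0372  wx:-0.0008  wy:-0.0009  wz:-0.0012
```

Call:
apply_moves(
  series=[
    {"x": -0.0034,"y": -0.0075,"z": 0.03,"wx": -0.0016,"wy": -0.0018,"wz": -0.0024,"fingers": 1},
    {"x": 0,"y": 0,"z": 0.036,"wx": 0,"wy": 0,"wz": 0,"fingers": 1},
    {"x": 0,"y": 0,"z": 0.0084,"wx": 0,"wy": 0,"wz": 0,"fingers": 1},
    {"x": 0,"y": 0,"z": 0,"wx": 0,"wy": 0,"wz": 0,"fingers": 1},
  ],
)

```text
clock: 4.85
tool_pos: [0.5161, -0.1779, 0.0478]
eef_rot: [0.985, -0.075, 0.014, -0.153]
contact_force: [0.3, -0.4, 0.1]
opening: 0.998
```

```bash
python3 st.py; python3 - <<'E'
from plan import *
p2,r2=deckpose([-.044,0.0006,.004],18);rows(p2,r2,1)
E
```

```text
clk 4.85 pos [ 0.5161 -0.1779  0.0478] deck [-38.1   0.2  -2.2] F [ 0.3 -0.4  0.1] mm 87.8
tool axes in deck x,y,z: [[0.003, -1.0, 0.004], [-0.953, -0.004, -0.304], [0.304, -0.003, -0.953]]
total mm 5.6 deg 0.4
x:-0.0005  y:0.0045  z:0.0053  wx:0.0017  wy:-0.0010  wz:0.0013
```

Call:
apply_moves(
  series=[
    {"x": -0.0005,"y": 0.0048,"z": 0.006,"wx": 0.0017,"wy": -0.001,"wz": 0.0013,"fingers": 1},
    {"x": 0,"y": 0,"z": 0,"wx": 0,"wy": 0,"wz": 0,"fingers": 0.5},
    {"x": 0,"y": 0,"z": 0,"wx": 0,"wy": 0,"wz": 0,"fingers": -1},
    {"x": 0,"y": 0,"z": 0,"wx": 0,"wy": 0,"wz": 0,"fingers": -1},
    {"x": 0,"y": 0,"z": 0,"wx": 0,"wy": 0,"wz": 0,"fingers": -1},
  ],
  force=35,
)

```text
clock: 5.48
tool_pos: [0.517, -0.1817, 0.0449]
eef_rot: [0.985, -0.077, 0.015, -0.155]
contact_force: [0.4, 0.5, -1.4]
opening: 0.629
```

```bash
python3 st.py
```

```text
clk 5.47 pos [ 0.517  -0.1817  0.0449] deck [-41.8  -1.2  -5.1] F [ 0.4  0.5 -1.4] mm 55.4
tool axes in deck x,y,z: [[-0.001, -1.0, 0.005], [-0.952, -0.0, -0.307], [0.307, -0.005, -0.952]]
```

Call:
apply_moves(
  series=[
    {"x": 0,"y": -0.004,"z": -0.0125,"wx": 0,"wy": 0,"wz": 0,"fingers": -1},
    {"x": 0,"y": -0.01,"z": -0.031,"wx": 0,"wy": 0,"wz": 0,"fingers": -1},
    {"x": 0,"y": -0.012,"z": -0.037,"wx": 0,"wy": 0,"wz": 0,"fingers": -1},
    {"x": 0,"y": -0.012,"z": -0.037,"wx": 0,"wy": 0,"wz": 0,"fingers": -1},
  ],
  force=50,
)

```text
clock: 5.98
tool_pos: [0.5142, -0.1812, 0.1452]
eef_rot: [0.985, -0.078, 0.011, -0.155]
contact_force: [0.3, -0.1, -1.3]
opening: 0.625
```

```bash
python3 st.py; python3 - <<'E'
from h import *
ys,xs=np.mgrid[0:480,0:640]
for n in("scene","side"):
    d=np.load(f"pics/{n}0.npy");m=camera_model(n);K=np.array(m["camera_matrix"]);T=np.array(m["world_from_camera"])
    P=np.stack([(xs-K[0,2])/K[0,0]*d,-(ys-K[1,2])/K[1,1]*d,-d],-1)@T[:3,:3].T+T[:3,3]
    k=(d>0)&(np.abs(P[...,0]-.517)<.09)&(np.abs(P[...,1]-.125)<.09)
    Q=P[k];print(n,"bench z",np.median(Q[:,2]).round(4))
    for lo,hi in((.044,.06),(.035,.06),(.006,.06)):
        q=Q[(Q[:,2]>lo)&(Q[:,2]<hi)]
        if len(q)>10:print(lo,len(q),q[:,2].max().round(4),cv2.minAreaRect((q[:,:2]*1000).astype(np.float32)))
E
python3 look.py scene scene1
python3 - <<'E'
import cv2
a=cv2.imread("pics/side0.png")[190:260,260:340];cv2.imwrite("pics/c.png",cv2.resize(a,(640,560),interpolation=cv2.INTER_CUBIC))
b=cv2.imread("pics/wrist0.png")[0:110,90:290];cv2.imwrite("pics/c2.png",cv2.resize(b,(800,440),interpolation=cv2.INTER_CUBIC))
E
```

```text
clk 5.97 pos [ 0.5142 -0.1812  0.1452] deck [-41.7   1.6  95.2] F [ 0.3 -0.1 -1.3] mm 55.0
tool axes in deck x,y,z: [[-0.001, -1.0, -0.002], [-0.952, 0.001, -0.308], [0.308, 0.001, -0.952]]
scene bench z 0.0009
0.044 477 0.0541 ((519.2674560546875, 144.2600860595703), (97.03155517578125, 46.74544143676758), 9.824297904968262)
0.035 690 0.0541 ((519.3973388671875, 143.8581085205078), (97.12655639648438, 47.277862548828125), 10.355162620544434)
0.006 1504 0.0541 ((516.1429443359375, 157.57345581054688), (101.87508392333984, 108.99612426757812), 10.353193283081055)
side bench z 0.002
0.044 362 0.0536 ((520.325439453125, 141.4604034423828), (98.36588287353516, 47.82010269165039), 9.6608247756958)
0.035 566 0.0536 ((520.1596069335938, 142.2710723876953), (98.4979248046875, 49.71440505981445), 10.233309745788574)
0.006 1306 0.0536 ((521.08642578125, 139.15115356445312), (102.3555908203125, 85.5989990234375), 7.869724750518799)
5.97 [0.6851, 0.8009, -0.4387, 1.8141, 0.0069, 0.6427, 0.1959] [0.5142, -0.1812, 0.1452] [0.9848, -0.0777, 0.0114, -0.1553] [ 0.3 -0.1 -1.3] 0.625
```

View pics/c2.png

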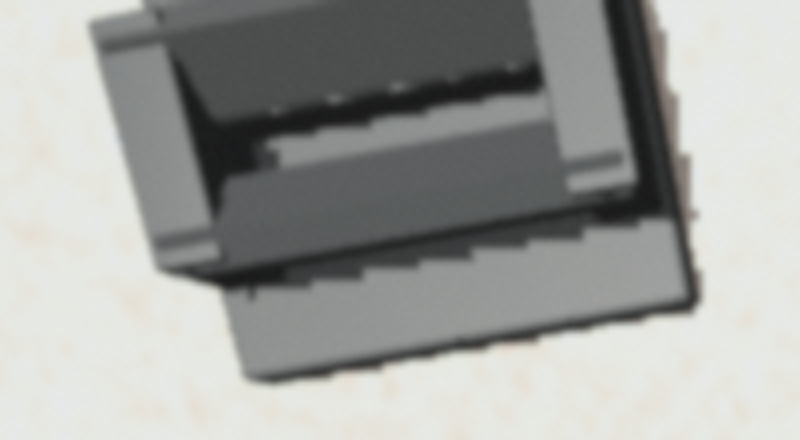

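```bash
python3 - <<'E'
from h import *
K=np.array(camera_model("wrist")["camera_matrix"])
T=np.array([[1,-.002,.002,.624],[.001,.959,.284,.072],[-.002,-.284,.959,.383]])
def W(u,v,z):
    u=90+u/4;v=v/4
    r=T[:,:3]@np.array([(u-K[0,2])/K[0,0],-(v-K[1,2])/K[1,1],-1]);return (T[:,3]+r*(z-T[2,3])/r[2]).round(4)
for n,a in dict(rim_ll=(157,262,.049),rim_lr=(632,192,.049),rim_ul=(92,22,.049),floorR_near=(550,122,.015),flareNearL=(228,178,.035),base_l=(258,380,.012),base_r=(695,303,.012)).items():print(n,W(*a))
d=np.load("pics/wrist0.npy")
for u,v in((120,35),(235,25),(220,77),(185,50)):
    r=np.array([(u-K[0,2])/K[0,0],-(v-K[1,2])/K[1,1],-1])*d[v,u];print((T[:,:3]@r+T[:,3]).round(4))
E
```

```text
rim_ll [0.4773 0.1146 0.049 ]
rim_lr [0.5694 0.127  0.049 ]
rim_ul [0.4707 0.1556 0.049 ]
floorR_near [0.5475 0.1458 0.015 ]
flareNearL [0.4873 0.1317 0.035 ]
base_l [0.4799 0.0956 0.012 ]
base_r [0.5759 0.1112 0.012 ]
[0.4726 0.1361 0.0478]
[0.5605 0.1426 0.0494]
[0.5385 0.11   0.0137]
[0.5218 0.1253 0.0506]
```

```bash
cat >> plan.py <<'E'
SC=np.array([.520,.1425,.015]);SY=np.radians(99.5);N=np.array([np.cos(SY),np.sin(SY),0]);SL=np.array([N[1],-N[0],0])
def standpose(h,elev,d,side,off=0.):
    """grip point h above slot floor, tool on side*N, pointing down by elev deg; off: shift along N"""
    e=np.radians(elev);z=-side*N*np.cos(e)-np.array([0,0,np.sin(e)])
    return SC+[0,0,h]+z*d+N*off,rot(z,SL)
E
python3 - <<'E'
from plan import *
p,r=standpose(.175,18,.0096,1);print(p,r.as_quat());rows(p,r,12)
E
```

```text
[0.52150691 0.13349507 0.18703344] [0.80623843 0.06699325 0.04867344 0.58576651]
total mm 317.4 deg 91.3
x:-0.0046  y:-0.0322  z:0.0062  wx:-0.0412  wy:0.0042  wz:-0.0085
x:-0.0038  y:-0.0328  z:0.0019  wx:-0.0412  wy:0.0042  wz:-0.0085
x:-0.0029  y:-0.0328  z:-0.0024  wx:-0.0412  wy:0.0042  wz:-0.0085
x:-0.0020  y:-0.0323  z:-0.0066  wx:-0.0412  wy:0.0042  wz:-0.0085
x:-0.0010  y:-0.0312  z:-0.0108  wx:-0.0412  wy:0.0042  wz:-0.0085
x:-0.0000  y:-0.0296  z:-0.0147  wx:-0.0412  wy:0.0042  wz:-0.0085
x:0.0010  y:-0.0274  z:-0.0184  wx:-0.0412  wy:0.0042  wz:-0.0085
x:0.0019  y:-0.0248  z:-0.0218  wx:-0.0412  wy:0.0042  wz:-0.0085
x:0.0029  y:-0.0217  z:-0.0248  wx:-0.0412  wy:0.0042  wz:-0.0085
x:0.0038  y:-0.0182  z:-0.0273  wx:-0.0412  wy:0.0042  wz:-0.0085
x:0.0046  y:-0.0145  z:-0.0294  wx:-0.0412  wy:0.0042  wz:-0.0085
x:0.0053  y:-0.0104  z:-0.0309  wx:-0.0412  wy:0.0042  wz:-0.0085
```

Call:
apply_moves(
  series=[
    {"x": -0.0046,"y": -0.032,"z": -0.014,"wx": -0.041,"wy": 0.0042,"wz": -0.0085,"fingers": -1},
    {"x": -0.0038,"y": -0.0328,"z": -0.018,"wx": -0.041,"wy": 0.0042,"wz": -0.0085,"fingers": -1},
    {"x": -0.003,"y": -0.0328,"z": -0.012,"wx": -0.041,"wy": 0.0042,"wz": -0.0085,"fingers": -1},
    {"x": -0.002,"y": -0.0323,"z": -0.0066,"wx": -0.041,"wy": 0.0042,"wz": -0.0085,"fingers": -1},
    {"x": -0.001,"y": -0.0312,"z": -0.0108,"wx": -0.041,"wy": 0.0042,"wz": -0.0085,"fingers": -1},
    {"x": 0,"y": -0.0296,"z": -0.0147,"wx": -0.041,"wy": 0.0042,"wz": -0.0085,"fingers": -1},
  ],
)

```text
clock: 6.78
tool_pos: [0.5185, -0.0361, 0.2094]
eef_rot: [0.97, -0.013, 0.037, 0.239]
contact_force: [0.8, -0.6, -2.7]
opening: 0.629
```

```bash
python3 st.py; python3 - <<'E'
from plan import *
p,r=standpose(.175,18,.0096,1);print(p,get_state()["q"].round(2));rows(p,r,7)
E
```

```text
clk 6.78 pos [ 0.5185 -0.0361  0.2094] deck [102.3  20.  159.4] F [ 0.8 -0.6 -2.7] mm 55.4
tool axes in deck x,y,z: [[0.148, -0.986, 0.078], [-0.881, -0.095, 0.464], [-0.45, -0.138, -0.883]]
[0.52150691 0.13349507 0.18703344] [-0.52  0.67  0.33  1.99  0.5   0.62 -0.7 ]
total mm 171.1 deg 45.2
x:0.0000  y:-0.0287  z:-0.0105  wx:-0.0347  wy:0.0038  wz:-0.0080
x:0.0009  y:-0.0273  z:-0.0136  wx:-0.0347  wy:0.0038  wz:-0.0080
x:0.0017  y:-0.0257  z:-0.0165  wx:-0.0347  wy:0.0038  wz:-0.0080
x:0.0025  y:-0.0237  z:-0.0191  wx:-0.0347  wy:0.0038  wz:-0.0080
x:0.0033  y:-0.0214  z:-0.0216  wx:-0.0347  wy:0.0038  wz:-0.0080
x:0.0041  y:-0.0188  z:-0.0237  wx:-0.0347  wy:0.0038  wz:-0.0080
x:0.0048  y:-0.0160  z:-0.0256  wx:-0.0347  wy:0.0038  wz:-0.0080
```

Call:
apply_moves(
  series=[
    {"x": 0,"y": -0.0287,"z": -0.0105,"wx": -0.0347,"wy": 0.0038,"wz": -0.008,"fingers": -1},
    {"x": 0.0009,"y": -0.0273,"z": -0.0136,"wx": -0.0347,"wy": 0.0038,"wz": -0.008,"fingers": -1},
    {"x": 0.0017,"y": -0.0257,"z": -0.0165,"wx": -0.0347,"wy": 0.0038,"wz": -0.008,"fingers": -1},
    {"x": 0.0025,"y": -0.0237,"z": -0.019,"wx": -0.0347,"wy": 0.0038,"wz": -0.008,"fingers": -1},
    {"x": 0.0033,"y": -0.0214,"z": -0.0216,"wx": -0.0347,"wy": 0.0038,"wz": -0.008,"fingers": -1},
    {"x": 0.004,"y": -0.0188,"z": -0.0237,"wx": -0.0347,"wy": 0.0038,"wz": -0.008,"fingers": -1},
    {"x": 0.0048,"y": -0.016,"z": -0.0256,"wx": -0.0347,"wy": 0.0038,"wz": -0.008,"fingers": -1},
    {"x": 0,"y": 0,"z": 0,"wx": 0,"wy": 0,"wz": 0,"fingers": -1},
  ],
)

```text
clock: 7.78
tool_pos: [0.5184, 0.1536, 0.1779]
eef_rot: [0.803, 0.079, 0.055, 0.588]
contact_force: [-0.1, 0.0, -1.2]
opening: 0.622
```

```bash
python3 st.py; python3 - <<'E'
from plan import *
p,r=standpose(.175,18,.0096,1);print(p,get_state()["q"].round(2));rows(p,r,2)
E
python3 look.py side side2; python3 look.py scene scene2
python3 - <<'E'
import cv2,numpy as np
a=cv2.imread("pics/side2.png")[110:310,200:400];b=cv2.imread("pics/scene2.png")[180:380,260:460]
cv2.imwrite("pics/s2.png",np.hstack([cv2.resize(i,(400,400),interpolation=cv2.INTER_CUBIC) for i in(a,b)]))
E
```

```text
clk 7.78 pos [0.5184 0.1536 0.1779] deck [289.7  49.6 127.9] F [-0.1  0.  -1.2] mm 54.8
tool axes in deck x,y,z: [[0.341, -0.94, -0.005], [-0.283, -0.108, 0.953], [-0.896, -0.324, -0.303]]
[0.52150691 0.13349507 0.18703344] [-1.11  1.2   0.49  1.62  0.57  1.25 -0.96]
total mm 22.3 deg 1.6
x:-0.0005  y:0.0093  z:0.0104  wx:0.0010  wy:-0.0037  wz:0.0020
x:-0.0004  y:0.0093  z:0.0104  wx:0.0010  wy:-0.0037  wz:0.0020
7.78 [-1.1058, 1.196, 0.4907, 1.617, 0.5672, 1.2498, -0.9557] [0.5184, 0.1536, 0.1779] [0.8032, 0.0787, 0.0546, 0.5879] [-0.1  0.  -1.2] 0.622
7.83 [-1.1039, 1.1934, 0.4935, 1.6192, 0.568, 1.2498, -0.9557] [0.5189, 0.1515, 0.1801] [0.8031, 0.0767, 0.0546, 0.5884] [ 0.3 -1.5 -1.7] 0.626
```

View pics/s2.png

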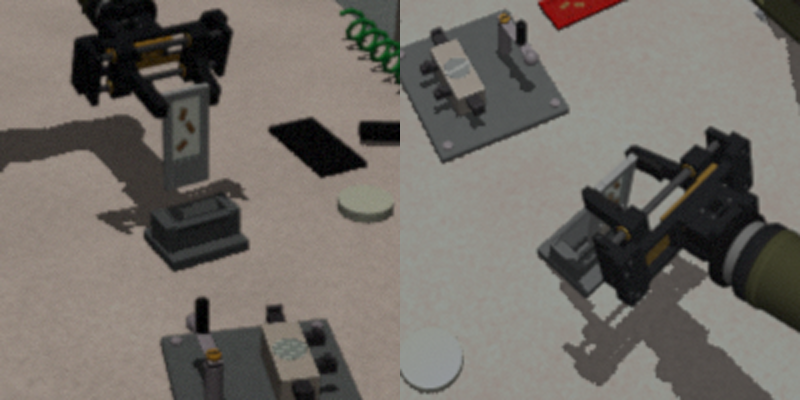

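```bash
python3 - <<'E'
from plan import *
ys,xs=np.mgrid[0:480,0:640]
n="side";d=np.load("pics/side2.npy");m=camera_model(n);K=np.array(m["camera_matrix"]);T=np.array(m["world_from_camera"])
P=np.stack([(xs-K[0,2])/K[0,0]*d,-(ys-K[1,2])/K[1,1]*d,-d],-1)@T[:3,:3].T+T[:3,3]
k=(d>0)&(np.abs(P[...,0]-.519)<.04)&(np.abs(P[...,1]-.16)<.035)&(P[...,2]>.07)&(P[...,2]<.23)
Q=P[k];c=np.median(Q,0)
for _ in range(4):
    u,s,v=np.linalg.svd(Q-Q.mean(0),full_matrices=False);nn=v[2];r=np.abs((Q-Q.mean(0))@nn);Q=Q[r<max(.003,1.5*np.median(r))]
nn*=-np.sign(nn[1]);print(len(Q),"normal",nn.round(3),"vs N",N.round(3),"centre",Q.mean(0).round(4),"z range",np.percentile(Q[:,2],[0,1,99,100]).round(4),"x",np.percentile(Q[:,0],[1,99]).round(4))
s=get_state();r=R.from_quat(s["eef_rot"]);print("plane normal in tool",r.inv().apply(nn).round(3), "grip dist",((s["tool_pos"]-Q.mean(0))@nn).round(4), s["tool_pos"].round(4))
E
```

```text
795 normal [ 0.209 -0.977  0.031] vs N [-0.165  0.986  0.   ] centre [0.5161 0.1593 0.1355] z range [0.0743 0.0763 0.1951 0.1974] x [0.4834 0.5455]
plane normal in tool [0.025 0.33  0.944] grip dist 0.0116 [0.5194 0.1497 0.1821]
```

```bash
python3 - <<'E'
from plan import *
p,r=standpose(.163,18.5,.0096,1);rows(p,r,2)
E
```

```text
total mm 17.8 deg 1.5
x:-0.0005  y:-0.0012  z:0.0110  wx:0.0028  wy:-0.0030  wz:0.0011
x:-0.0004  y:-0.0011  z:0.0110  wx:0.0028  wy:-0.0030  wz:0.0011
```

Call:
apply_moves(
  series=[
    {"x": -0.0005,"y": -0.0012,"z": 0.011,"wx": 0.0028,"wy": -0.003,"wz": 0.001,"fingers": -1},
    {"x": -0.0005,"y": -0.0012,"z": 0.011,"wx": 0.0028,"wy": -0.003,"wz": 0.001,"fingers": -1},
    {"x": 0,"y": 0,"z": 0,"wx": 0,"wy": 0,"wz": 0,"fingers": -1},
  ],
)

```text
clock: 8.25
tool_pos: [0.5221, 0.1282, 0.1779]
eef_rot: [0.81, 0.063, 0.047, 0.581]
contact_force: [-0.3, -0.5, -2.0]
opening: 0.626
```

```bash
python3 st.py; python3 - <<'E'
from plan import *
p,r=standpose(.135,18.5,.0096,1);rows(p,r,2)
E
```

```text
clk 8.25 pos [0.5221 0.1282 0.1779] deck [265.2  42.  127.9] F [-0.3 -0.5 -2. ] mm 55.1
tool axes in deck x,y,z: [[0.308, -0.951, 0.003], [-0.305, -0.095, 0.948], [-0.901, -0.293, -0.32]]
total mm 31.4 deg 0.6
x:0.0001  y:-0.0194  z:0.0030  wx:-0.0004  wy:0.0012  wz:-0.0010
x:0.0001  y:-0.0194  z:0.0030  wx:-0.0004  wy:0.0012  wz:-0.0010
```

Call:
apply_moves(
  series=[
    {"x": 0,"y": -0.0194,"z": 0.003,"wx": -0.0004,"wy": 0.0012,"wz": -0.001,"fingers": -1},
    {"x": 0,"y": -0.0194,"z": 0.003,"wx": -0.0004,"wy": 0.0012,"wz": -0.001,"fingers": -1},
    {"x": 0,"y": 0,"z": 0,"wx": 0,"wy": 0,"wz": 0,"fingers": -1},
    {"x": 0,"y": 0,"z": 0,"wx": 0,"wy": 0,"wz": 0,"fingers": -1},
  ],
)

```text
clock: 8.75
tool_pos: [0.5212, 0.1341, 0.1439]
eef_rot: [0.809, 0.068, 0.048, 0.582]
contact_force: [-1.2, -0.2, -1.1]
opening: 0.624
```

```bash
python3 st.py; python3 - <<'E'
from plan import *
p,r=standpose(.135,18.5,.0096,1);rows(p,r,1)
print("n err mm",(get_state()["tool_pos"]-p)@N*1000)
p,r=standpose(.11,18.5,.0096,1);rows(p,r,3)
E
```

```text
clk 8.75 pos [0.5212 0.1341 0.1439] deck [270.9  43.8  93.9] F [-1.2 -0.2 -1.1] mm 54.9
tool axes in deck x,y,z: [[0.317, -0.948, -0.001], [-0.302, -0.102, 0.948], [-0.899, -0.3, -0.319]]
total mm 3.1 deg 0.1
x:0.0003  y:0.0039  z:-0.0005  wx:-0.0004  wy:-0.0001  wz:0.0005
n err mm 0.59795454609813
total mm 22.0 deg 0.1
x:0.0001  y:-0.0086  z:0.0031  wx:-0.0001  wy:-0.0000  wz:0.0002
x:0.0001  y:-0.0086  z:0.0031  wx:-0.0001  wy:-0.0000  wz:0.0002
x:0.0001  y:-0.0086  z:0.0031  wx:-0.0001  wy:-0.0000  wz:0.0002
```

Call:
apply_moves(
  series=[
    {"x": 0,"y": -0.0086,"z": 0.003,"wx": 0,"wy": 0,"wz": 0,"fingers": -1},
    {"x": 0,"y": -0.0086,"z": 0.003,"wx": 0,"wy": 0,"wz": 0,"fingers": -1},
    {"x": 0,"y": -0.0086,"z": 0.003,"wx": 0,"wy": 0,"wz": 0,"fingers": -1},
    {"x": 0,"y": 0,"z": 0,"wx": 0,"wy": 0,"wz": 0,"fingers": -1},
  ],
)

```text
clock: 9.25
tool_pos: [0.5212, 0.134, 0.1206]
eef_rot: [0.809, 0.068, 0.048, 0.582]
contact_force: [-0.2, -0.8, -1.0]
opening: 0.629
```

```bash
python3 st.py; python3 - <<'E'
from plan import *
p,r=standpose(.1085,18.5,.0096,1);rows(p,r,1)
print("n err mm",(get_state()["tool_pos"]-p)@N*1000)
E
```

```text
clk 9.25 pos [0.5212 0.134  0.1206] deck [270.8  43.8  70.6] F [-0.2 -0.8 -1. ] mm 55.4
tool axes in deck x,y,z: [[0.318, -0.948, -0.001], [-0.302, -0.102, 0.948], [-0.899, -0.301, -0.319]]
total mm 0.6 deg 0.1
x:0.0003  y:0.0001  z:0.0007  wx:-0.0005  wy:-0.0003  wz:0.0005
n err mm 0.5675916778708869
```

Call:
apply_moves(
  series=[
    {"x": 0,"y": -0.0018,"z": 0.0006,"wx": 0,"wy": 0,"wz": 0,"fingers": -1},
    {"x": 0,"y": 0,"z": 0,"wx": 0,"wy": 0,"wz": 0,"fingers": -1},
  ],
)

```text
clock: 9.5
tool_pos: [0.5213, 0.134, 0.1192]
eef_rot: [0.809, 0.068, 0.048, 0.582]
contact_force: [1.0, 1.0, -1.5]
opening: 0.63
```

```bash
python3 st.py
```

```text
clk 9.5 pos [0.5213 0.134  0.1192] deck [270.8  43.6  69.2] F [ 1.   1.  -1.5] mm 55.4
tool axes in deck x,y,z: [[0.318, -0.948, -0.001], [-0.302, -0.102, 0.948], [-0.899, -0.301, -0.318]]
```

Call:
apply_moves(
  series=[
    {"x": 0,"y": -0.0022,"z": 0.0007,"wx": 0,"wy": 0,"wz": 0,"fingers": -1},
    {"x": 0,"y": 0,"z": 0,"wx": 0,"wy": 0,"wz": 0,"fingers": -1},
  ],
)

```text
clock: 9.75
tool_pos: [0.5216, 0.1335, 0.1189]
eef_rot: [0.808, 0.067, 0.049, 0.583]
contact_force: [0.5, 0.3, -1.3]
opening: 0.624
```

```bash
python3 st.py
```

```text
clk 9.75 pos [0.5216 0.1335 0.1189] deck [270.4  43.3  68.9] F [ 0.5  0.3 -1.3] mm 54.9
tool axes in deck x,y,z: [[0.317, -0.948, 0.0], [-0.3, -0.1, 0.949], [-0.9, -0.301, -0.316]]
```

Call:
apply_moves(
  series=[
    {"x": 0,"y": -0.0035,"z": 0.0011,"wx": 0,"wy": 0,"wz": 0,"fingers": -1},
    {"x": 0,"y": 0,"z": 0,"wx": 0,"wy": 0,"wz": 0,"fingers": -1},
  ],
)

```text
clock: 10.0
tool_pos: [0.5218, 0.1324, 0.1189]
eef_rot: [0.807, 0.066, 0.049, 0.585]
contact_force: [-0.3, 0.7, -1.5]
opening: 0.627
```

```bash
python3 st.py
```

```text
clk 10.0 pos [0.5218 0.1324 0.1189] deck [269.3  42.9  68.9] F [-0.3  0.7 -1.5] mm 55.2
tool axes in deck x,y,z: [[0.315, -0.949, 0.002], [-0.295, -0.096, 0.951], [-0.902, -0.3, -0.311]]
```

Call:
apply_moves(
  series=[
    {"x": 0,"y": 0,"z": 0,"wx": 0,"wy": 0,"wz": 0,"fingers": 0.5},
    {"x": 0,"y": 0,"z": 0,"wx": 0,"wy": 0,"wz": 0,"fingers": 0.7},
    {"x": 0,"y": 0,"z": 0,"wx": 0,"wy": 0,"wz": 0,"fingers": 0.7},
    {"x": 0,"y": 0,"z": -0.04,"wx": 0,"wy": 0,"wz": 0,"fingers": 0.7},
    {"x": 0,"y": 0,"z": -0.07,"wx": 0,"wy": 0,"wz": 0,"fingers": 0.7},
  ],
)

```text
clock: 10.62
tool_pos: [0.5074, 0.2115, 0.1468]
eef_rot: [0.805, 0.064, 0.046, 0.588]
contact_force: [0.6, 1.2, -0.0]
opening: 0.854
```

```bash
python3 st.py; python3 look.py side side3; python3 look.py scene scene3
python3 - <<'E'
import cv2,numpy as np
a=cv2.imread("pics/side3.png")[110:310,200:400];b=cv2.imread("pics/scene3.png")[180:380,260:460]
cv2.imwrite("pics/s3.png",np.hstack([cv2.resize(i,(400,400),interpolation=cv2.INTER_CUBIC) for i in(a,b)]))
E
cat > platefit.py <<'E'
import sys
from plan import *
ys,xs=np.mgrid[0:480,0:640]
def cloud(n,name):
    d=np.load(f"pics/{name}.npy");m=camera_model(n);K=np.array(m["camera_matrix"]);T=np.array(m["world_from_camera"])
    return d,np.stack([(xs-K[0,2])/K[0,0]*d,-(ys-K[1,2])/K[1,1]*d,-d],-1)@T[:3,:3].T+T[:3,3]
d,P=cloud("side",sys.argv[1])
k=(d>0)&(np.abs(P[...,0]-.52)<.045)&(np.abs(P[...,1]-.1425)<.03)&(P[...,2]>.06)&(P[...,2]<.16)
Q=P[k];Q0=Q
for _ in range(4):
    u,s,v=np.linalg.svd(Q-Q.mean(0),full_matrices=False);nn=v[2];r=np.abs((Q-Q.mean(0))@nn);Q=Q[r<max(.003,1.5*np.median(r))]
nn*=-np.sign(nn[1]);print(len(Q),"normal",nn.round(3),"centre",Q.mean(0).round(4),"z",np.percentile(Q[:,2],[1,99]).round(4),"along slot",np.percentile((Q-SC)@SL,[1,99]).round(4),"along N",((Q.mean(0)-SC)@N).round(4))
E
python3 platefit.py side3
```

```text
clk 10.62 pos [0.5074 0.2115 0.1468] deck [345.2  69.4  96.8] F [ 0.6  1.2 -0. ] mm 75.2
tool axes in deck x,y,z: [[0.308, -0.951, -0.001], [-0.29, -0.095, 0.952], [-0.906, -0.293, -0.305]]
10.62 [-1.1305, 1.266, 0.4567, 1.4545, 0.4832, 1.3841, -0.9445] [0.5074, 0.2115, 0.1468] [0.8053, 0.0638, 0.0458, 0.5877] [ 0.6  1.2 -0. ] 0.854
10.68 [-1.1374, 1.263, 0.4516, 1.4413, 0.4817, 1.3887, -0.9431] [0.5077, 0.2214, 0.1464] [0.8083, 0.0674, 0.05, 0.5828] [0.6 6.5 0.4] 0.853
556 normal [ 0.167 -0.986  0.01 ] centre [0.5196 0.1407 0.0996] z [0.0612 0.1365] along slot [-0.0283  0.0276] along N -0.0017
```

View pics/s3.png

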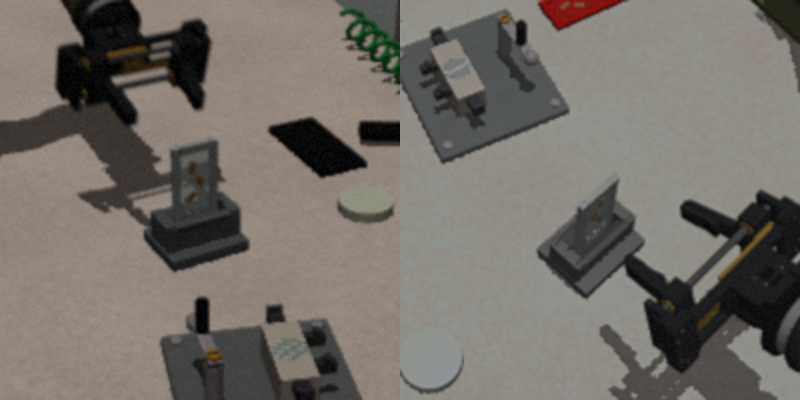

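```bash
python3 - <<'E'
from plan import *
p1=np.array([.515,.17,.29]);r1=rot([0,0,-1],SL);rows(p1,r1,8);print("--")
p,r=standpose(.105,25,-.08,-1,.002);print(p);rows(p,r,8,p1,r1)
E
```

```text
total mm 153.0 deg 71.6
x:-0.0002  y:0.0239  z:0.0003  wx:0.0497  wy:-0.0002  wz:0.0000
x:-0.0002  y:0.0236  z:-0.0035  wx:0.0497  wy:-0.0002  wz:0.0000
x:-0.0002  y:0.0228  z:-0.0071  wx:0.0497  wy:-0.0002  wz:0.0000
x:-0.0002  y:0.0214  z:-0.0106  wx:0.0497  wy:-0.0002  wz:0.0000
x:-0.0002  y:0.0195  z:-0.0138  wx:0.0497  wy:-0.0002  wz:0.0000
x:-0.0002  y:0.0172  z:-0.0166  wx:0.0497  wy:-0.0002  wz:0.0000
x:-0.0002  y:0.0144  z:-0.0191  wx:0.0497  wy:-0.0002  wz:0.0000
x:-0.0002  y:0.0112  z:-0.0211  wx:0.0497  wy:-0.0002  wz:0.0000
--
[0.53163662 0.07296231 0.15380946]
total mm 168.1 deg 65.0
x:0.0001  y:0.0154  z:0.0213  wx:0.0451  wy:0.0000  wz:0.0000
x:0.0001  y:0.0182  z:0.0189  wx:0.0451  wy:0.0000  wz:0.0000
x:0.0001  y:0.0207  z:0.0161  wx:0.0451  wy:0.0000  wz:0.0000
x:0.0001  y:0.0228  z:0.0130  wx:0.0451  wy:0.0000  wz:0.0000
x:0.0001  y:0.0244  z:0.0097  wx:0.0451  wy:0.0000  wz:0.0000
x:0.0001  y:0.0255  z:0.0061  wx:0.0451  wy:0.0000  wz:0.0000
x:0.0001  y:0.0261  z:0.0025  wx:0.0451  wy:0.0000  wz:0.0000
x:0.0001  y:0.0262  z:-0.0013  wx:0.0451  wy:0.0000  wz:0.0000
```

Call:
apply_moves(
  series=[
    {"x": 0,"y": 0.0239,"z": 0,"wx": 0.0497,"wy": 0,"wz": 0,"fingers": 0.7},
    {"x": 0,"y": 0.0236,"z": -0.0035,"wx": 0.0497,"wy": 0,"wz": 0,"fingers": 0.7},
    {"x": 0,"y": 0.0228,"z": -0.007,"wx": 0.0497,"wy": 0,"wz": 0,"fingers": 0.7},
    {"x": 0,"y": 0.0214,"z": -0.0106,"wx": 0.0497,"wy": 0,"wz": 0,"fingers": 0.7},
    {"x": 0,"y": 0.0195,"z": -0.0138,"wx": 0.0497,"wy": 0,"wz": 0,"fingers": 0.7},
    {"x": 0,"y": 0.0172,"z": -0.0166,"wx": 0.0497,"wy": 0,"wz": 0,"fingers": 0.7},
    {"x": 0,"y": 0.0144,"z": -0.019,"wx": 0.0497,"wy": 0,"wz": 0,"fingers": 0.7},
    {"x": 0,"y": 0.0112,"z": -0.021,"wx": 0.0497,"wy": 0,"wz": 0,"fingers": 0.7},
  ],
)

```text
clock: 11.72
tool_pos: [0.5149, 0.1677, 0.287]
eef_rot: [0.996, 0.089, -0.001, -0.014]
contact_force: [-0.2, -0.3, -1.0]
opening: 0.851
```

```bash
python3 st.py; python3 - <<'E'
from plan import *
p,r=standpose(.105,25,-.08,-1,.002);print(get_state()["q"].round(2));rows(p,r,8)
E
```

```text
clk 11.72 pos [0.5149 0.1677 0.287 ] deck [303.1  55.3 237. ] F [-0.2 -0.3 -1. ] mm 74.9
tool axes in deck x,y,z: [[0.328, -0.945, -0.0], [-0.944, -0.327, -0.027], [0.026, 0.009, -1.0]]
[-0.36  0.51 -0.04  1.77 -0.01  0.86 -0.21]
total mm 164.3 deg 63.4
x:-0.0000  y:0.0156  z:0.0204  wx:0.0441  wy:0.0003  wz:0.0004
x:-0.0000  y:0.0183  z:0.0180  wx:0.0441  wy:0.0003  wz:0.0004
x:-0.0000  y:0.0206  z:0.0154  wx:0.0441  wy:0.0003  wz:0.0004
x:0.0000  y:0.0225  z:0.0124  wx:0.0441  wy:0.0003  wz:0.0004
x:0.0000  y:0.0240  z:0.0091  wx:0.0441  wy:0.0003  wz:0.0004
x:0.0000  y:0.0250  z:0.0057  wx:0.0441  wy:0.0003  wz:0.0004
x:0.0001  y:0.0256  z:0.0022  wx:0.0441  wy:0.0003  wz:0.0004
x:0.0001  y:0.0256  z:-0.0013  wx:0.0441  wy:0.0003  wz:0.0004
```

Call:
apply_moves(
  series=[
    {"x": 0,"y": 0.02,"z": 0.013,"wx": 0.0441,"wy": 0,"wz": 0.0004,"fingers": 0.7},
    {"x": 0,"y": 0.021,"z": 0.015,"wx": 0.0441,"wy": 0,"wz": 0.0004,"fingers": 0.7},
    {"x": 0,"y": 0.021,"z": 0.0154,"wx": 0.0441,"wy": 0,"wz": 0.0004,"fingers": 0.7},
    {"x": 0,"y": 0.0225,"z": 0.0124,"wx": 0.0441,"wy": 0,"wz": 0.0004,"fingers": 0.7},
    {"x": 0,"y": 0.024,"z": 0.009,"wx": 0.0441,"wy": 0,"wz": 0.0004,"fingers": 0.7},
    {"x": 0,"y": 0.025,"z": 0.0057,"wx": 0.0441,"wy": 0,"wz": 0.0004,"fingers": 0.7},
    {"x": 0,"y": 0.0256,"z": 0.0022,"wx": 0.0441,"wy": 0,"wz": 0.0004,"fingers": 0.7},
    {"x": 0,"y": 0.0256,"z": -0.0013,"wx": 0.0441,"wy": 0,"wz": 0.0004,"fingers": 0.7},
  ],
)

```text
clock: 12.72
tool_pos: [0.5351, 0.0555, 0.1598]
eef_rot: [0.834, 0.066, -0.039, -0.547]
contact_force: [0.7, -0.3, 0.1]
opening: 0.852
```

```bash
python3 st.py; python3 - <<'E'
from plan import *
p,r=standpose(.105,25,-.07,-1,.002);print(get_state()["q"].round(2));rows(p,r,2)
E
```

```text
clk 12.72 pos [0.5351 0.0555 0.1598] deck [195.4  17.8 109.8] F [ 0.7 -0.3  0.1] mm 74.9
tool axes in deck x,y,z: [[0.304, -0.953, 0.007], [-0.378, -0.127, -0.917], [0.875, 0.277, -0.398]]
[ 0.66  1.16 -0.64  1.66 -0.55  1.02  0.81]
total mm 28.8 deg 1.7
x:-0.0006  y:-0.0008  z:0.0180  wx:-0.0042  wy:-0.0023  wz:0.0002
x:-0.0005  y:-0.0011  z:0.0180  wx:-0.0042  wy:-0.0023  wz:0.0002
```

Call:
apply_moves(
  series=[
    {"x": -0.0006,"y": -0.001,"z": 0.018,"wx": -0.0042,"wy": -0.0023,"wz": 0,"fingers": 0.85},
    {"x": -0.0005,"y": -0.001,"z": 0.018,"wx": -0.0042,"wy": -0.0023,"wz": 0,"fingers": 0.85},
    {"x": 0,"y": 0,"z": 0,"wx": 0,"wy": 0,"wz": 0,"fingers": 0.85},
  ],
)

```text
clock: 13.1
tool_pos: [0.5278, 0.0809, 0.1444]
eef_rot: [0.841, 0.066, -0.047, -0.535]
contact_force: [0.8, -0.0, 0.8]
opening: 0.926
```

```bash
python3 st.py; python3 - <<'E'
from plan import *
p,r=standpose(.105,25,.012,-1,.002);rows(p,r,3)
E
```

```text
clk 13.1 pos [0.5278 0.0809 0.1444] deck [219.4  29.   94.4] F [ 0.8 -0.   0.8] mm 81.4
tool axes in deck x,y,z: [[0.314, -0.95, -0.008], [-0.404, -0.126, -0.906], [0.859, 0.287, -0.423]]
total mm 80.5 deg 0.5
x:0.0010  y:-0.0021  z:0.0335  wx:0.0001  wy:0.0001  wz:-0.0009
x:0.0010  y:-0.0021  z:0.0335  wx:0.0001  wy:0.0001  wz:-0.0009
x:0.0010  y:-0.0021  z:0.0335  wx:0.0001  wy:0.0001  wz:-0.0009
```

Call:
apply_moves(
  series=[
    {"x": 0.003,"y": -0.004,"z": 0.03,"wx": 0,"wy": 0,"wz": -0.002,"fingers": 0.85},
    {"x": 0,"y": -0.002,"z": 0.035,"wx": 0,"wy": 0,"wz": 0,"fingers": 0.85},
    {"x": 0,"y": 0,"z": 0.027,"wx": 0,"wy": 0,"wz": 0,"fingers": 0.85},
    {"x": 0,"y": 0,"z": 0,"wx": 0,"wy": 0,"wz": 0,"fingers": 0.85},
  ],
)

```text
clock: 13.6
tool_pos: [0.5201, 0.1535, 0.1236]
eef_rot: [0.843, 0.076, -0.042, -0.531]
contact_force: [0.0, 0.2, 0.5]
opening: 0.928
```

```bash
python3 st.py; python3 - <<'E'
from plan import *
p,r=standpose(.105,25,.012,-1,.002);rows(p,r,1)
E
```

```text
clk 13.6 pos [0.5201 0.1535 0.1236] deck [289.9  47.9  73.6] F [0.  0.2 0.5] mm 81.7
tool axes in deck x,y,z: [[0.323, -0.946, 0.01], [-0.406, -0.148, -0.902], [0.854, 0.288, -0.433]]
total mm 9.1 deg 0.9
x:-0.0025  y:0.0086  z:0.0070  wx:0.0035  wy:0.0008  wz:0.0038
```

Call:
apply_moves(
  series=[
    {"x": -0.0025,"y": 0.009,"z": 0.0072,"wx": 0.0035,"wy": 0.0008,"wz": 0.0038,"fingers": 0.85},
    {"x": 0,"y": 0,"z": 0,"wx": 0,"wy": 0,"wz": 0,"fingers": 0.7},
    {"x": 0,"y": 0,"z": 0,"wx": 0,"wy": 0,"wz": 0,"fingers": -1},
    {"x": 0,"y": 0,"z": 0,"wx": 0,"wy": 0,"wz": 0,"fingers": -1},
    {"x": 0,"y": 0,"z": 0,"wx": 0,"wy": 0,"wz": 0,"fingers": -1},
  ],
  force=35,
)

```text
clock: 14.22
tool_pos: [0.5198, 0.1526, 0.1152]
eef_rot: [0.842, 0.069, -0.042, -0.534]
contact_force: [-1.0, 0.4, 0.5]
opening: 0.635
```

```bash
python3 st.py; python3 - <<'E'
from plan import *
p,r=standpose(.105,25,.012,-1,.002);rows(p,r,1)
s=get_state();z=R.from_quat(s["eef_rot"]).as_matrix()[:,2];print("elev",np.degrees(np.arcsin(-z[2])))
d=((N*.002+SC-s["tool_pos"])@N)/(z@N);G=s["tool_pos"]+z*d;print("d",-d,"G height over floor",G[2]-.015,"slot off",(G-SC)@SL)
E
```

```text
clk 14.22 pos [0.5198 0.1526 0.1152] deck [288.9  48.   65.2] F [-1.   0.4  0.5] mm 55.9
tool axes in deck x,y,z: [[0.313, -0.95, 0.003], [-0.404, -0.136, -0.905], [0.859, 0.282, -0.426]]
total mm 3.3 deg 0.3
x:-0.0018  y:-0.0013  z:0.0034  wx:0.0013  wy:-0.0013  wz:0.0004
elev 25.242398163754583
d 0.008792150779674452 G height over floor 0.10394350879552265 slot off 0.0014207802651020215
```

Call:
apply_moves(
  series=[
    {"x": 0,"y": -0.01,"z": -0.0048,"wx": 0,"wy": 0,"wz": 0,"fingers": -1},
    {"x": 0,"y": -0.0226,"z": -0.0107,"wx": 0,"wy": 0,"wz": 0,"fingers": -1},
    {"x": 0,"y": -0.03,"z": -0.014,"wx": 0,"wy": 0,"wz": 0,"fingers": -1},
    {"x": 0,"y": -0.03,"z": -0.014,"wx": 0,"wy": 0,"wz": 0,"fingers": -1},
  ],
  force=50,
)

```text
clock: 14.72
tool_pos: [0.5191, 0.1523, 0.2002]
eef_rot: [0.842, 0.068, -0.043, -0.534]
contact_force: [0.3, 1.0, -2.2]
opening: 0.627
```

```bash
python3 st.py; python3 - <<'E'
from plan import *
p,r=deckpose([.044,0,.084],24.8,.0088,1);print(p,get_state()["q"].round(2));rows(p,r,13)
E
```

```text
clk 14.72 pos [0.5191 0.1523 0.2002] deck [288.6  48.7 150.2] F [ 0.3  1.  -2.2] mm 55.1
tool axes in deck x,y,z: [[0.313, -0.95, 0.0], [-0.405, -0.134, -0.904], [0.859, 0.283, -0.427]]
[ 0.52857094 -0.10048196  0.12601156] [ 0.56  1.07 -0.72  1.8  -0.66  0.84  0.77]
total mm 263.6 deg 91.0
x:-0.0030  y:0.0168  z:-0.0188  wx:-0.0379  wy:0.0029  wz:0.0081
x:-0.0024  y:0.0189  z:-0.0167  wx:-0.0379  wy:0.0029  wz:0.0081
x:-0.0018  y:0.0208  z:-0.0143  wx:-0.0379  wy:0.0029  wz:0.0081
x:-0.0011  y:0.0224  z:-0.0118  wx:-0.0379  wy:0.0029  wz:0.0081
x:-0.0004  y:0.0237  z:-0.0090  wx:-0.0379  wy:0.0029  wz:0.0081
x:0.0003  y:0.0246  z:-0.0061  wx:-0.0379  wy:0.0029  wz:0.0081
x:0.0010  y:0.0251  z:-0.0032  wx:-0.0379  wy:0.0029  wz:0.0081
x:0.0016  y:0.0253  z:-0.0002  wx:-0.0379  wy:0.0029  wz:0.0081
x:0.0023  y:0.0251  z:0.0029  wx:-0.0379  wy:0.0029  wz:0.0081
x:0.0029  y:0.0245  z:0.0058  wx:-0.0379  wy:0.0029  wz:0.0081
x:0.0034  y:0.0236  z:0.0087  wx:-0.0379  wy:0.0029  wz:0.0081
x:0.0039  y:0.0222  z:0.0115  wx:-0.0379  wy:0.0029  wz:0.0081
x:0.0043  y:0.0206  z:0.0141  wx:-0.0379  wy:0.0029  wz:0.0081
```

Call:
apply_moves(
  series=[
    {"x": -0.003,"y": 0.015,"z": -0.0188,"wx": -0.0379,"wy": 0.0029,"wz": 0.008,"fingers": -1},
    {"x": -0.0024,"y": 0.0175,"z": -0.0167,"wx": -0.0379,"wy": 0.0029,"wz": 0.008,"fingers": -1},
    {"x": -0.0018,"y": 0.02,"z": -0.0143,"wx": -0.0379,"wy": 0.0029,"wz": 0.008,"fingers": -1},
    {"x": -0.001,"y": 0.022,"z": -0.0118,"wx": -0.0379,"wy": 0.0029,"wz": 0.008,"fingers": -1},
    {"x": 0,"y": 0.0237,"z": -0.009,"wx": -0.0379,"wy": 0.0029,"wz": 0.008,"fingers": -1},
    {"x": 0,"y": 0.0246,"z": -0.006,"wx": -0.0379,"wy": 0.0029,"wz": 0.008,"fingers": -1},
    {"x": 0.001,"y": 0.025,"z": -0.0032,"wx": -0.0379,"wy": 0.0029,"wz": 0.008,"fingers": -1},
  ],
)

```text
clock: 15.6
tool_pos: [0.5232, 0.0169, 0.1766]
eef_rot: [0.99, -0.011, -0.026, -0.135]
contact_force: [-0.6, 0.3, -2.7]
opening: 0.628
```

```bash
python3 st.py; python3 - <<'E'
from plan import *
p,r=deckpose([.044,0,.084],24.8,.0088,1);print(get_state()["q"].round(2));rows(p,r,7)
E
```

```text
clk 15.6 pos [0.5232 0.0169 0.1766] deck [155.4  23.6 126.6] F [-0.6  0.3 -2.7] mm 55.3
tool axes in deck x,y,z: [[0.141, -0.988, -0.054], [-0.956, -0.122, -0.266], [0.257, 0.089, -0.962]]
[ 0.13  0.69 -0.13  1.89 -0.31  0.65  0.25]
total mm 127.9 deg 40.9
x:0.0017  y:0.0226  z:0.0030  wx:-0.0317  wy:0.0020  wz:0.0068
x:0.0022  y:0.0221  z:0.0053  wx:-0.0317  wy:0.0020  wz:0.0068
x:0.0026  y:0.0214  z:0.0075  wx:-0.0317  wy:0.0020  wz:0.0068
x:0.0030  y:0.0205  z:0.0096  wx:-0.0317  wy:0.0020  wz:0.0068
x:0.0034  y:0.0194  z:0.0116  wx:-0.0317  wy:0.0020  wz:0.0068
x:0.0037  y:0.0181  z:0.0135  wx:-0.0317  wy:0.0020  wz:0.0068
x:0.0040  y:0.0166  z:0.0152  wx:-0.0317  wy:0.0020  wz:0.0068
```

Call:
apply_moves(
  series=[
    {"x": 0.0017,"y": 0.0226,"z": 0.003,"wx": -0.0317,"wy": 0.002,"wz": 0.0068,"fingers": -1},
    {"x": 0.0022,"y": 0.022,"z": 0.0053,"wx": -0.0317,"wy": 0.002,"wz": 0.0068,"fingers": -1},
    {"x": 0.0026,"y": 0.0214,"z": 0.0075,"wx": -0.0317,"wy": 0.002,"wz": 0.0068,"fingers": -1},
    {"x": 0.003,"y": 0.0205,"z": 0.0096,"wx": -0.0317,"wy": 0.002,"wz": 0.0068,"fingers": -1},
    {"x": 0.0034,"y": 0.0194,"z": 0.0116,"wx": -0.0317,"wy": 0.002,"wz": 0.0068,"fingers": -1},
    {"x": 0.0037,"y": 0.018,"z": 0.0135,"wx": -0.0317,"wy": 0.002,"wz": 0.0068,"fingers": -1},
    {"x": 0.004,"y": 0.0166,"z": 0.0152,"wx": -0.0317,"wy": 0.002,"wz": 0.0068,"fingers": -1},
    {"x": 0,"y": 0,"z": 0,"wx": 0,"wy": 0,"wz": 0,"fingers": -1},
  ],
)

```text
clock: 16.6
tool_pos: [0.5256, -0.0898, 0.1333]
eef_rot: [0.974, -0.078, -0.014, 0.214]
contact_force: [0.4, 0.6, -1.1]
opening: 0.626
```

```bash
python3 st.py; python3 - <<'E'
from plan import *
p,r=deckpose([.044,0,.044],24.8,.0088,1);print(get_state()["q"].round(2));rows(p,r,2)
E
python3 look.py side side4; python3 look.py scene scene4
python3 - <<'E'
import sys;sys.argv=["x","side4"]
exec(open("platefit.py").read().split("d,P=")[0])
from scipy.spatial import cKDTree
for n in("side","scene"):
    d,P=cloud(n,n+"4");D=(P-D0)@MD.as_matrix()
    k=(d>0)&(np.abs(D[...,0])<.065)&(np.abs(D[...,1])<.032)&(D[...,2]>.06)&(D[...,2]<.13)&(D[...,0]<.02)
    q=D[k]
    for _ in range(4):
        A=np.c_[q[:,:2],np.ones(len(q))];c,*_=np.linalg.lstsq(A,q[:,2],rcond=None);r=np.abs(A@c-q[:,2]);q=q[r<max(.003,1.5*np.median(r))]
    print(n,len(q),"slopes x,y deg",np.degrees(np.arctan(c[:2])).round(2),"z at 0",c[2].round(4),"x min",np.percentile(q[:,0],1).round(4),"y",np.percentile(q[:,1],[1,99]).round(4))
import cv2
a=cv2.imread("pics/side4.png")[200:350,260:410];b=cv2.imread("pics/scene4.png")[150:300,200:350]
cv2.imwrite("pics/s4.png",np.hstack([cv2.resize(i,(400,400),interpolation=cv2.INTER_CUBIC) for i in(a,b)]))
E
```

```text
clk 16.6 pos [ 0.5256 -0.0898  0.1333] deck [50.4  4.6 83.3] F [ 0.4  0.6 -1.1] mm 55.1
tool axes in deck x,y,z: [[-0.002, -1.0, 0.006], [-0.908, 0.004, 0.418], [-0.418, -0.004, -0.908]]
[-0.47  0.87  0.54  1.93  0.04  0.52 -0.28]
total mm 48.6 deg 0.3
x:0.0027  y:-0.0067  z:0.0295  wx:-0.0002  wy:-0.0007  wz:-0.0006
x:0.0028  y:-0.0067  z:0.0295  wx:-0.0002  wy:-0.0007  wz:-0.0006
16.6 [-0.4701, 0.871, 0.5358, 1.9345, 0.0376, 0.5155, -0.2765] [0.5256, -0.0898, 0.1333] [0.9737, -0.0777, -0.0142, 0.2137] [ 0.4  0.6 -1.1] 0.626
16.65 [-0.4685, 0.8692, 0.5356, 1.9343, 0.0375, 0.5155, -0.2759] [0.5259, -0.0904, 0.1341] [0.9738, -0.0783, -0.0136, 0.2132] [ 0.4  0.3 -1.5] 0.628
side 649 slopes x,y deg [-0.26 -0.73] z at 0 0.0957 x min -0.0511 y [-0.0221  0.0315]
scene 238 slopes x,y deg [-0.98 -0.48] z at 0 0.0951 x min -0.0499 y [-0.0208  0.0303]
```

View pics/s4.png

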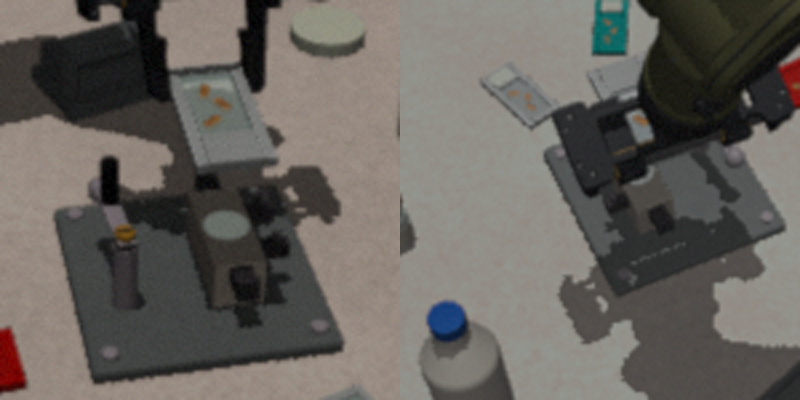

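```bash
python3 - <<'E'
from plan import *
p,r=deckpose([.044,.0015,.040],24.6,.0088,1);rows(p,r,3)
E
```

```text
total mm 53.3 deg 0.5
x:0.0008  y:-0.0059  z:0.0214  wx:0.0001  wy:-0.0006  wz:-0.0007
x:0.0009  y:-0.0059  z:0.0214  wx:0.0001  wy:-0.0006  wz:-0.0007
x:0.0009  y:-0.0059  z:0.0214  wx:0.0001  wy:-0.0006  wz:-0.0007
```

Call:
apply_moves(
  series=[
    {"x": 0.0009,"y": -0.0059,"z": 0.0214,"wx": 0,"wy": -0.0006,"wz": -0.0007,"fingers": -1},
    {"x": 0.0009,"y": -0.0059,"z": 0.0214,"wx": 0,"wy": -0.0006,"wz": -0.0007,"fingers": -1},
    {"x": 0.0009,"y": -0.0059,"z": 0.0214,"wx": 0,"wy": -0.0006,"wz": -0.0007,"fingers": -1},
    {"x": 0,"y": 0,"z": 0,"wx": 0,"wy": 0,"wz": 0,"fingers": -1},
  ],
)

```text
clock: 17.2
tool_pos: [0.527, -0.1014, 0.0791]
eef_rot: [0.974, -0.078, -0.017, 0.21]
contact_force: [-0.5, -0.2, -0.8]
opening: 0.625
```

```bash
python3 st.py; python3 - <<'E'
from plan import *
p,r=deckpose([.044,.0015,.015],24.6,.0088,1);rows(p,r,2)
E
```

```text
clk 17.2 pos [ 0.527  -0.1014  0.0791] deck [39.2  1.4 29.1] F [-0.5 -0.2 -0.8] mm 55.0
tool axes in deck x,y,z: [[-0.004, -1.0, 0.0], [-0.911, 0.004, 0.412], [-0.412, 0.001, -0.911]]
total mm 22.1 deg 0.4
x:-0.0001  y:-0.0063  z:0.0123  wx:-0.0008  wy:0.0002  wz:-0.0007
x:-0.0001  y:-0.0064  z:0.0122  wx:-0.0008  wy:0.0002  wz:-0.0007
```

Call:
apply_moves(
  series=[
    {"x": 0,"y": -0.0063,"z": 0.0123,"wx": -0.0008,"wy": 0,"wz": -0.0007,"fingers": -1},
    {"x": 0,"y": -0.0063,"z": 0.0122,"wx": -0.0008,"wy": 0,"wz": -0.0007,"fingers": -1},
    {"x": 0,"y": 0,"z": 0,"wx": 0,"wy": 0,"wz": 0,"fingers": -1},
  ],
)

```text
clock: 17.58
tool_pos: [0.5273, -0.1002, 0.0553]
eef_rot: [0.974, -0.076, -0.017, 0.213]
contact_force: [2.0, 0.1, -1.3]
opening: 0.627
```

```bash
python3 st.py; python3 - <<'E'
from plan import *
p,r=deckpose([.044,.0015,.0045],24.6,.0088,1);rows(p,r,2)
E
```

```text
clk 17.57 pos [ 0.5273 -0.1002  0.0553] deck [40.4  1.3  5.3] F [ 2.   0.1 -1.3] mm 55.2
tool axes in deck x,y,z: [[0.0, -1.0, -0.001], [-0.909, -0.001, 0.417], [-0.417, 0.001, -0.909]]
total mm 8.9 deg 0.1
x:-0.0001  y:-0.0023  z:0.0051  wx:0.0001  wy:0.0002  wz:0.0001
x:-0.0001  y:-0.0023  z:0.0051  wx:0.0001  wy:0.0002  wz:0.0001
```

Call:
apply_moves(
  series=[
    {"x": 0,"y": -0.0023,"z": 0.0051,"wx": 0,"wy": 0,"wz": 0,"fingers": -1},
    {"x": 0,"y": -0.0023,"z": 0.0051,"wx": 0,"wy": 0,"wz": 0,"fingers": -1},
    {"x": 0,"y": 0,"z": 0,"wx": 0,"wy": 0,"wz": 0,"fingers": -1},
  ],
)

```text
clock: 17.95
tool_pos: [0.5278, -0.1, 0.0462]
eef_rot: [0.974, -0.076, -0.017, 0.213]
contact_force: [0.5, 0.8, -1.9]
opening: 0.623
```

```bash
python3 st.py; python3 - <<'E'
from plan import *
p,r=deckpose([.044,.0015,.0035],24.6,.0088,1);rows(p,r,1)
E
```

```text
clk 17.95 pos [ 0.5278 -0.1     0.0462] deck [40.6  0.9 -3.8] F [ 0.5  0.8 -1.9] mm 54.8
tool axes in deck x,y,z: [[0.001, -1.0, -0.0], [-0.909, -0.001, 0.417], [-0.417, 0.0, -0.909]]
total mm 1.0 deg 0.0
x:-0.0008  y:-0.0001  z:0.0010  wx:0.0001  wy:0.0001  wz:0.0002
```

Call:
apply_moves(
  series=[
    {"x": -0.0006,"y": -0.001,"z": 0.002,"wx": 0,"wy": 0,"wz": 0,"fingers": -1},
    {"x": 0,"y": 0,"z": 0,"wx": 0,"wy": 0,"wz": 0,"fingers": 0.35},
    {"x": 0,"y": 0,"z": 0,"wx": 0,"wy": 0,"wz": 0,"fingers": 0.6},
    {"x": 0,"y": 0,"z": 0,"wx": 0,"wy": 0,"wz": 0,"fingers": 0.8},
    {"x": 0,"y": 0,"z": 0,"wx": 0,"wy": 0,"wz": 0,"fingers": 0.8},
  ],
)

```text
clock: 18.58
tool_pos: [0.5278, -0.1006, 0.0454]
eef_rot: [0.974, -0.076, -0.016, 0.213]
contact_force: [-0.2, -0.3, 0.5]
opening: 0.9
```

```bash
python3 st.py
```

```text
clk 18.57 pos [ 0.5278 -0.1006  0.0454] deck [40.1  0.8 -4.6] F [-0.2 -0.3  0.5] mm 79.2
tool axes in deck x,y,z: [[0.0, -1.0, 0.001], [-0.909, 0.0, 0.417], [-0.417, -0.001, -0.909]]
```

Call:
apply_moves(
  series=[
    {"x": 0,"y": 0,"z": -0.04,"wx": 0,"wy": 0,"wz": 0,"fingers": 0.8},
    {"x": 0,"y": 0,"z": -0.07,"wx": 0,"wy": 0,"wz": 0,"fingers": 0.8},
    {"x": 0,"y": 0.01,"z": -0.07,"wx": 0.04,"wy": 0,"wz": 0,"fingers": 0.8},
  ],
)

```text
clock: 18.95
tool_pos: [0.534, -0.0443, 0.1781]
eef_rot: [0.986, -0.074, -0.016, 0.151]
contact_force: [0.6, 0.1, -0.5]
opening: 0.901
```

```bash
python3 st.py; python3 - <<'E'
from plan import *
p,r=deckpose([-.04,.04,.19],0,0,1);rows(p,r,4)
E
```

```text
clk 18.95 pos [ 0.534  -0.0443  0.1781] deck [ 96.6   3.4 128.1] F [ 0.6  0.1 -0.5] mm 79.3
tool axes in deck x,y,z: [[0.005, -1.0, -0.009], [-0.954, -0.008, 0.301], [-0.301, 0.007, -0.954]]
total mm 154.4 deg 17.5
x:-0.0118  y:0.0464  z:-0.0055  wx:0.0243  wy:0.0007  wz:0.0005
x:-0.0117  y:0.0459  z:-0.0091  wx:0.0243  wy:0.0007  wz:0.0005
x:-0.0117  y:0.0451  z:-0.0126  wx:0.0243  wy:0.0007  wz:0.0005
x:-0.0116  y:0.0440  z:-0.0160  wx:0.0243  wy:0.0007  wz:0.0005
```

Call:
apply_moves(
  series=[
    {"x": -0.0118,"y": 0.0464,"z": -0.0055,"wx": 0.0243,"wy": 0.0007,"wz": 0.0005,"fingers": -0.1},
    {"x": -0.0117,"y": 0.0459,"z": -0.009,"wx": 0.0243,"wy": 0.0007,"wz": 0.0005,"fingers": -0.1},
    {"x": -0.0117,"y": 0.045,"z": -0.0126,"wx": 0.0243,"wy": 0.0007,"wz": 0.0005,"fingers": -0.1},
    {"x": -0.0116,"y": 0.044,"z": -0.016,"wx": 0.0243,"wy": 0.0007,"wz": 0.0005,"fingers": -0.1},
    {"x": 0,"y": 0,"z": 0,"wx": 0,"wy": 0,"wz": 0,"fingers": -0.1},
  ],
)

```text
clock: 19.58
tool_pos: [0.4775, -0.1806, 0.2468]
eef_rot: [0.997, -0.079, 0.008, -0.004]
contact_force: [0.8, 0.6, 0.2]
opening: 0.451
```

```bash
python3 st.py; python3 look.py wrist wrist5
```

```text
clk 19.57 pos [ 0.4775 -0.1806  0.2468] deck [-46.8  38.  196.8] F [0.8 0.6 0.2] mm 39.7
tool axes in deck x,y,z: [[-0.003, -1.0, 0.016], [-1.0, 0.003, -0.009], [0.009, -0.016, -1.0]]
19.57 [0.1712, 0.5278, 0.1677, 1.9211, -0.1508, 0.6899, 0.2727] [0.4775, -0.1806, 0.2468] [0.9968, -0.0794, 0.0084, -0.004] [0.8 0.6 0.2] 0.451
```

View pics/wrist5.png

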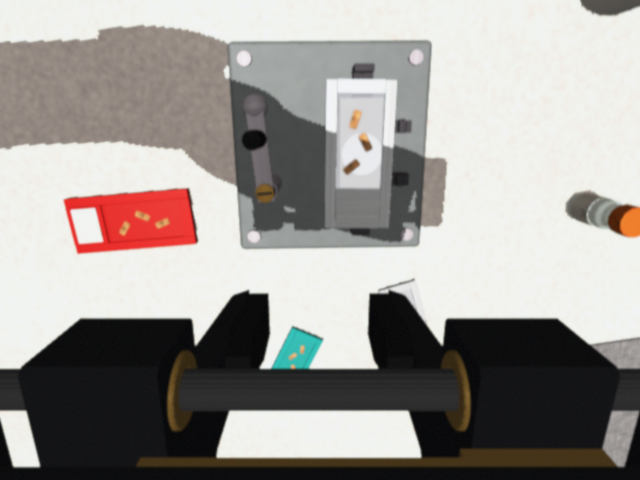

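```bash
python3 - <<'E'
from plan import *
T=np.load("pics/wrist5_T.npy");K=np.array(camera_model("wrist")["camera_matrix"])
def W(u,v,z):
    r=T[:3,:3]@np.array([(u-K[0,2])/K[0,0],-(v-K[1,2])/K[1,1],-1]);return MD.inv().apply(T[:3,3]+r*(z-T[2,3])/r[2]-D0)*1000
for n,a in dict(p1=(326,80,.058),p2=(396,80,.058),p3=(389,228,.058),p4=(326,227,.058),es1=(363,76,.054),es2=(359,231,.054),lug1=(397,126,.054),lug2=(394,179,.054),piv=(265,192,.075),knob=(254,139,.109),toe=(254,104,.08)).items():print(n,W(*a).round(1))
p,r=deckpose([.0135,.081,.0375],0,0,1);pu=p+[0,0,.06];rows(pu,r,3);rows(p,r,2,pu,r)
E
```

```text
p1 [59.  29.5  8. ]
p2 [ 59.  -25.2   8. ]
p3 [-60.2 -25.3   8. ]
p4 [-59.   29.1   8. ]
es1 [62.3  0.2  4. ]
es2 [-63.8   0.1   4. ]
lug1 [ 24.4 -28.6   4. ]
lug2 [-18.6 -28.4   4. ]
piv [-25.9  78.3  25. ]
knob [15.9 80.4 59. ]
toe [40.2 83.3 30. ]
total mm 121.8 deg 1.1
x:-0.0186  y:-0.0233  z:0.0411  wx:-0.0011  wy:-0.0016  wz:0.0003
x:-0.0184  y:-0.0234  z:0.0411  wx:-0.0011  wy:-0.0016  wz:0.0003
x:-0.0183  y:-0.0235  z:0.0411  wx:-0.0011  wy:-0.0016  wz:0.0003
total mm 60.0 deg 0.0
x:0.0000  y:0.0000  z:0.0375  wx:0.0000  wy:0.0000  wz:0.0000
x:0.0000  y:0.0000  z:0.0375  wx:0.0000  wy:0.0000  wz:0.0000
```

Call:
apply_moves(
  series=[
    {"x": -0.0186,"y": -0.0233,"z": 0.041,"wx": -0.001,"wy": -0.0016,"wz": 0,"fingers": -0.2},
    {"x": -0.0184,"y": -0.0234,"z": 0.041,"wx": -0.001,"wy": -0.0016,"wz": 0,"fingers": -0.2},
    {"x": -0.0183,"y": -0.0235,"z": 0.041,"wx": -0.001,"wy": -0.0016,"wz": 0,"fingers": -0.2},
    {"x": 0,"y": 0,"z": 0,"wx": 0,"wy": 0,"wz": 0,"fingers": -0.2},
  ],
)

```text
clock: 20.12
tool_pos: [0.4457, -0.1069, 0.1445]
eef_rot: [0.997, -0.072, 0.0, -0.001]
contact_force: [-0.2, -0.6, 0.7]
opening: 0.396
```

```bash
python3 st.py; python3 - <<'E'
from plan import *
p,r=deckpose([.0137,.081,.0375],0,0,1);rows(p,r,2)
E
```

```text
clk 20.12 pos [ 0.4457 -0.1069  0.1445] deck [21.  80.9 94.5] F [-0.2 -0.6  0.7] mm 34.8
tool axes in deck x,y,z: [[0.013, -1.0, 0.0], [-1.0, -0.013, -0.001], [0.001, -0.0, -1.0]]
total mm 57.5 deg 0.7
x:-0.0002  y:0.0046  z:0.0356  wx:-0.0002  wy:-0.0000  wz:0.0020
x:-0.0001  y:0.0046  z:0.0356  wx:-0.0002  wy:-0.0000  wz:0.0020
```

Call:
apply_moves(
  series=[
    {"x": 0,"y": 0.0092,"z": 0.02,"wx": 0,"wy": 0,"wz": 0.004,"fingers": -0.2},
    {"x": 0,"y": 0,"z": 0.035,"wx": 0,"wy": 0,"wz": 0,"fingers": -0.2},
    {"x": 0,"y": 0,"z": 0.014,"wx": 0,"wy": 0,"wz": 0,"fingers": -0.2},
    {"x": 0,"y": 0,"z": 0,"wx": 0,"wy": 0,"wz": 0,"fingers": -0.2},
  ],
)

```text
clock: 20.62
tool_pos: [0.451, -0.1142, 0.091]
eef_rot: [0.997, -0.075, 0.004, 0.001]
contact_force: [-0.1, -0.9, -0.1]
opening: 0.4
```

```bash
python3 st.py; python3 - <<'E'
from plan import *
p,r=deckpose([.0137,.081,.0375],0,0,1);rows(p,r,1)
E
```

```text
clk 20.62 pos [ 0.451  -0.1142  0.091 ] deck [14.7 74.5 41. ] F [-0.1 -0.9 -0.1] mm 35.2
tool axes in deck x,y,z: [[0.005, -1.0, 0.009], [-1.0, -0.005, 0.001], [-0.001, -0.009, -1.0]]
total mm 7.4 deg 0.6
x:-0.0081  y:0.0012  z:0.0043  wx:0.0003  wy:-0.0029  wz:0.0016
```

Call:
apply_moves(
  series=[
    {"x": -0.0081,"y": 0.0012,"z": 0.0045,"wx": 0,"wy": -0.003,"wz": 0.0016,"fingers": -0.2},
    {"x": 0,"y": 0,"z": 0,"wx": 0,"wy": 0,"wz": 0,"fingers": -1},
    {"x": 0,"y": 0,"z": 0,"wx": 0,"wy": 0,"wz": 0,"fingers": -1},
    {"x": 0,"y": 0,"z": 0,"wx": 0,"wy": 0,"wz": 0,"fingers": -1},
  ],
  force=15,
)

```text
clock: 21.12
tool_pos: [0.4449, -0.1144, 0.0892]
eef_rot: [0.997, -0.078, 0.001, 0.001]
contact_force: [-0.8, 0.9, -2.4]
opening: 0.156
```

```bash
python3 st.py
```

```text
clk 21.12 pos [ 0.4449 -0.1144  0.0892] deck [13.5 80.5 39.2] F [-0.8  0.9 -2.4] mm 13.7
tool axes in deck x,y,z: [[-0.0, -1.0, 0.002], [-1.0, 0.0, 0.001], [-0.001, -0.002, -1.0]]
```

Call:
apply_moves(
  series=[
    {"x": 0,"y": 0,"z": -0.0085,"wx": 0,"wy": 0,"wz": 0,"fingers": -1},
    {"x": 0.0091,"y": 0.0008,"z": 0,"wx": 0,"wy": 0,"wz": 0.0556,"fingers": -1},
    {"x": 0.0091,"y": 0.0008,"z": 0,"wx": 0,"wy": 0,"wz": 0.0556,"fingers": -1},
    {"x": 0.0091,"y": 0.0008,"z": 0,"wx": 0,"wy": 0,"wz": 0.0556,"fingers": -1},
  ],
)

```text
clock: 21.62
tool_pos: [0.4631, -0.1225, 0.0948]
eef_rot: [0.94, -0.341, -0.002, 0.0]
contact_force: [0.7, -0.2, -7.8]
opening: 0.153
```

```bash
cat > arc.py <<'E'
from plan import *
s=get_state();t=MD.inv().apply(s["tool_pos"]-D0)[:2]*1000-[-28,80];th=np.arctan2(t[0],-t[1])
x=(MD.inv()*R.from_quat(s["eef_rot"])).as_matrix()[:,0];print("r",np.hypot(*t).round(1),"theta",th.round(3),"jaw yaw",np.degrees(np.arctan2(x[1],x[0])).round(1),"q",s["q"].round(2))
E
python3 st.py;python3 arc.py
```

```text
clk 21.62 pos [ 0.4631 -0.1225  0.0948] deck [ 8.3 61.3 44.8] F [ 0.7 -0.2 -7.8] mm 13.5
tool axes in deck x,y,z: [[-0.514, -0.858, -0.004], [-0.858, 0.514, 0.002], [0.0, 0.004, -1.0]]
r 40.9 theta 1.094 jaw yaw -120.9 q [ 0.05  0.78  0.18  2.12 -0.46  0.28 -0.06]
```

Call:
apply_moves(
  series=[
    {"x": 0.0091,"y": 0.0008,"z": 0,"wx": 0,"wy": 0,"wz": 0.0556,"fingers": -1},
    {"x": 0.0091,"y": 0.0008,"z": 0,"wx": 0,"wy": 0,"wz": 0.0556,"fingers": -1},
    {"x": 0.0091,"y": 0.0008,"z": 0,"wx": 0,"wy": 0,"wz": 0.0556,"fingers": -1},
    {"x": 0.0091,"y": 0.0008,"z": 0,"wx": 0,"wy": 0,"wz": 0.0556,"fingers": -1},
    {"x": 0.0091,"y": 0.0008,"z": 0,"wx": 0,"wy": 0,"wz": 0.0556,"fingers": -1},
  ],
)

```text
clock: 22.25
tool_pos: [0.4796, -0.1511, 0.094]
eef_rot: [-0.7, 0.714, 0.004, 0.001]
contact_force: [-0.3, 0.3, -4.5]
opening: 0.151
```

```bash
python3 st.py;python3 arc.py
```

```text
clk 22.25 pos [ 0.4796 -0.1511  0.094 ] deck [-17.3  40.5  44. ] F [-0.3  0.3 -4.5] mm 13.3
tool axes in deck x,y,z: [[-0.991, -0.135, -0.007], [-0.135, 0.991, 0.004], [0.007, 0.005, -1.0]]
r 40.9 theta 0.265 jaw yaw -172.2 q [-0.02  0.83  0.4   2.06 -0.8   0.42 -0.57]
```

Call:
apply_moves(
  series=[
    {"x": 0.0068,"y": 0.0005,"z": 0,"wx": 0,"wy": 0,"wz": 0.03,"fingers": -1},
    {"x": 0.0068,"y": 0.0005,"z": 0,"wx": 0,"wy": 0,"wz": 0.03,"fingers": -1},
    {"x": 0,"y": 0,"z": 0,"wx": 0,"wy": 0,"wz": 0,"fingers": -1},
  ],
)

```text
clock: 22.62
tool_pos: [0.4795, -0.1592, 0.0937]
eef_rot: [-0.628, 0.778, 0.005, 0.002]
contact_force: [1.1, -0.6, -4.6]
opening: 0.157
```

```bash
python3 st.py;python3 arc.py
```

```text
clk 22.62 pos [ 0.4795 -0.1592  0.0937] deck [-25.3  39.4  43.7] F [ 1.1 -0.6 -4.6] mm 13.8
tool axes in deck x,y,z: [[-0.998, 0.056, -0.011], [0.056, 0.998, 0.005], [0.011, 0.005, -1.0]]
r 40.7 theta 0.066 jaw yaw 176.8 q [-0.03  0.84  0.45  2.05 -0.87  0.45 -0.68]
```

Call:
apply_moves(
  series=[
    {"x": 0.0038,"y": 0,"z": 0,"wx": 0,"wy": 0,"wz": 0,"fingers": -1},
    {"x": 0,"y": 0,"z": 0.0055,"wx": 0,"wy": 0,"wz": 0,"fingers": -1},
    {"x": 0,"y": 0,"z": 0,"wx": 0,"wy": 0,"wz": 0,"fingers": -1},
  ],
)

```text
clock: 23.0
tool_pos: [0.4805, -0.1614, 0.0908]
eef_rot: [-0.63, 0.777, 0.005, 0.005]
contact_force: [0.3, 1.5, -3.5]
opening: 0.15
```

```bash
python3 st.py;python3 arc.py
```

```text
clk 23.0 pos [ 0.4805 -0.1614  0.0908] deck [-27.4  38.   40.8] F [ 0.3  1.5 -3.5] mm 13.2
tool axes in deck x,y,z: [[-0.999, 0.052, -0.013], [0.052, 0.999, 0.002], [0.013, 0.001, -1.0]]
r 42.0 theta 0.015 jaw yaw 177.0 q [-0.01  0.84  0.44  2.05 -0.87  0.44 -0.67]
```

Call:
apply_moves(
  series=[
    {"x": 0,"y": 0,"z": 0,"wx": 0,"wy": 0,"wz": 0,"fingers": -0.4},
    {"x": 0,"y": 0,"z": 0,"wx": 0,"wy": 0,"wz": 0,"fingers": -0.3},
    {"x": 0,"y": 0,"z": 0,"wx": 0,"wy": 0,"wz": 0,"fingers": -0.3},
    {"x": 0,"y": 0,"z": -0.05,"wx": 0,"wy": 0,"wz": 0,"fingers": -0.3},
    {"x": 0,"y": 0,"z": -0.07,"wx": 0,"wy": 0,"wz": 0,"fingers": -0.3},
    {"x": 0,"y": 0.03,"z": -0.07,"wx": 0,"wy": 0,"wz": 0,"fingers": -0.3},
    {"x": 0,"y": 0.05,"z": -0.02,"wx": 0,"wy": 0,"wz": 0,"fingers": -0.3},
    {"x": 0,"y": 0,"z": 0,"wx": 0,"wy": 0,"wz": 0,"fingers": -0.3},
  ],
)

```text
clock: 24.0
tool_pos: [0.4158, -0.1523, 0.2636]
eef_rot: [-0.63, 0.777, 0.004, 0.003]
contact_force: [-0.3, -0.1, 1.0]
opening: 0.349
```

```bash
python3 st.py; python3 look.py wrist wrist6; python3 look.py side side6
python3 - <<'E'
import cv2,numpy as np
a=cv2.imread("pics/side6.png")[240:360,260:400];b=cv2.imread("pics/wrist6.png")
cv2.imwrite("pics/s6.png",np.hstack([cv2.resize(a,(350,300),interpolation=cv2.INTER_CUBIC),cv2.resize(b,(400,300))]))
E
```

```text
clk 24.0 pos [ 0.4158 -0.1523  0.2636] deck [-28.4 103.3 213.6] F [-0.3 -0.1  1. ] mm 30.7
tool axes in deck x,y,z: [[-0.999, 0.053, -0.01], [0.053, 0.999, 0.002], [0.01, 0.001, -1.0]]
24.0 [-0.2433, 0.5311, 0.7887, 2.0817, -0.5664, 0.7562, -0.8731] [0.4158, -0.1523, 0.2636] [-0.6295, 0.7769, 0.004, 0.0034] [-0.3 -0.1  1. ] 0.349
24.05 [-0.2426, 0.5331, 0.7871, 2.0784, -0.5671, 0.7556, -0.8731] [0.4178, -0.1526, 0.2633] [-0.6301, 0.7765, 0.0031, 0.0036] [ 1.1 -1.1  0.9] 0.353
```

View pics/s6.png

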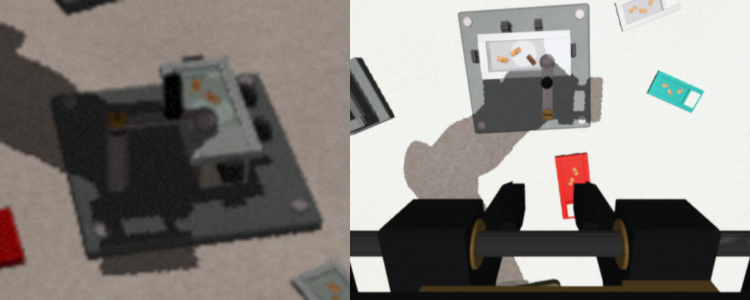

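```bash
python3 - <<'E'
import sys;sys.argv=["x","side6"]
exec(open("platefit.py").read().split("d,P=")[0])
d,P=cloud("side","side6");D=(P-D0)@MD.as_matrix()
k=(d>0)&(np.abs(D[...,0])<.07)&(np.abs(D[...,1])<.04)&(D[...,2]>.003)&(D[...,2]<.014);q=D[k]
A=np.c_[q[:,:2],np.ones(len(q))];c,*_=np.linalg.lstsq(A,q[:,2],rcond=None)
print(len(q),"slopes deg",np.degrees(np.arctan(c[:2])).round(2),"z",c[2].round(4),"x",np.percentile(q[:,0],[1,99]).round(4),"y",np.percentile(q[:,1],[1,99]).round(4))
s=get_state();print(s["contact_force"].round(1),s["clock"]);finish_job()
E
```

```text
1019 slopes deg [-0.45 -0.02] z 0.0075 x [-0.0644  0.063 ] y [-0.0344  0.0292]
[ 0.3 -0.1 -1. ] 24.1
the job is handed in; nothing more can be done
```

The plate is turned over and back in its place on the stage, label face down, with the clip swung back across it. I handed the job in at 24.1 s of the 72 s allowed.

**What I did**
- I swung the clip to about 1.6 rad.
- I gripped the plate across its width and stood it on end in the slot.
- I let go, took it again from the opposite side, and laid it flat between the stops.
- I brought the clip back by its knob and released it.

**What the last checks showed**
- **Plate:** the final pictures show it lying flat, with no label visible from above. The last depth fit put its top face at 7.5 mm above the deck (8 mm expected) and tilted by less than 0.5°.
- **Centring:** an earlier close look from the wrist camera put it about 0 mm off along the stage. Across it, it sat about 1 to 2 mm off centre toward the clip side, clear of the fence. I did not correct that.
- **Clip:** it read 0.015 rad just before I let go, against about 0 at the start. The toe is seen resting on the plate, but I did not measure how hard it presses.
- **Robot:** the arm is clear of everything, with about 1 N of residual force reading.

**One disagreement:** the last depth fit's extents (-64 to 63 mm by -34 to 29 mm) came out larger than the plate itself, because they take in the stops and fence lugs. I relied on the wrist-camera measurement for centring instead.

No other check failed. The first move call was refused for missing keys, and nothing moved.

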